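# Unload and scrape clean the casting unit

## Task

Unload the casting unit: swing its clear hood up and over until its spring holds it fully open, then move every white casting from the tray into the grey tote. Only then raise the tray by its handle until it stays fully tilted, take the scraper from its stand and, with the tray still tilted, sweep all the stuck runner leftovers over the lip into the catch cup with the blade, never touching them with the fingers. Finally hang the scraper back in its stand, push the tray back down level and leave the hood open; leave the bottles and other things on the table where they are.

Things in the scene. Friction and masses are not known exactly. Their poses are not given: they have to be found in the camera images.
- machine: Bench casting unit, fixed: white base box 170 x 295 mm, 53 mm high, with a grey hinge housing 105 mm high along its far side (+x); carries tray, clear hood and catch cup. Origin at the centre of its underside; x points to the hinge housing, y along its length from the cup end (-y) to the tray-handle end (+y), z up.
- hood (a joint): Clear hood (300 x 175 mm pane, 24 mm skirt in front), hinged along machine y at machine x = 95, z = 116 mm. 0 = shut; grows as its front edge goes up and over towards +x; stop at 1.75 rad. Over-centre spring: let go below about 1.2 rad it falls shut, past about 1.35 rad the spring swings it to its stop and keeps it open. 0.5 kg, takes a few N.
- hood_bar (a point): Middle of the hood's black round pull bar (12 mm thick, 120 mm long, along machine y), 222 mm from the hinge, 44 mm in front of the hood's edge; held at its two ends. Shut, it is level with the hinge.
- tray (a joint): Tilt of the steel tray: 0 = level, grows as the handle end is raised, stop at 0.40 rad. Stiff friction hinge (2.5 N m): it stays where it is left; about 10 N at the bar lifts it, about 6 N lowers it, and the same pushes it down while sweeping.
- tray_hinge (a point): Middle of the tray's tilt axis, which runs along machine x and lies in the floor's surface, at machine y = -155, z = 60 mm. The floor, 140 mm wide inside, reaches from 20 mm beyond this axis (open lip over the cup, no wall) to 310 mm from it on the other side (end wall). Side and end walls are 18 mm high, 5 mm thick. Axes as the tray's: y up along the floor, z its normal.
- tray_bar (a point): Middle of the tray's black round handle bar (12 mm thick, 100 mm long, along machine x) at the end away from the cup: 352 mm from the tilt axis, 10 mm above the floor's plane, 37 mm outside the end wall; held at its two ends.
- cup_in (a point): Centre of the inner floor of the black rectangular catch cup under the tray's lip, fixed to the machine: outside 170 mm (machine x) x 120 mm (machine y) x 44 mm high, walls and floor 4 mm. Its centre is at machine y = -215 mm; axes as the machine's.
- tote: Grey open tote, fixed on the table on one side: 240 mm (its x) x 150 mm (its y) x 55 mm high, walls and floor 4 mm. Origin at the centre of its underside; z up.
- stand: Wooden scraper stand, fixed: foot 190 x 70 mm; two posts 140 mm apart along its x, 14 mm wide, tops 80 mm above the table; the scraper's grip rests on them between cheeks 30 mm apart that rise to 98 mm, its blade hanging in the 126 mm between the posts. Origin at the centre of its underside, z up. Scraper home: grip centre 100 mm above this origin, lengthwise along x.
- scraper_grip (a point): Scraper (0.2 kg): steel blade 106 mm wide, 4 mm thick, hanging 70 mm below a wooden grip bar 160 x 20 x 40 mm high. The point is the grip bar's centre, 90 mm above the blade's edge. x along grip and blade, y across (20 mm, pinch so), z up from the edge. It starts hanging in the stand, edge down.
- casting0_mid (a point): Finished white casting (frame bracket, 0.18 kg) that starts upright in the tray, place nearest the lip; may be absent. Stepped block: foot 64 mm (x) x 36 mm (y) x 20 mm high, upper part 46 mm (x) x 36 mm (y), 45 mm high over all (z). The point is its centre, 22.5 mm up; pinch across y.
- casting1_mid (a point): Finished white casting (frame bracket, 0.18 kg) that starts upright in the tray, place in the middle; may be absent. Stepped block: foot 64 mm (x) x 36 mm (y) x 20 mm high, upper part 46 mm (x) x 36 mm (y), 45 mm high over all (z). The point is its centre, 22.5 mm up; pinch across y.
- casting2_mid (a point): Finished white casting (frame bracket, 0.18 kg) that starts upright in the tray, place farthest from the lip; may be absent. Stepped block: foot 64 mm (x) x 36 mm (y) x 20 mm high, upper part 46 mm (x) x 36 mm (y), 45 mm high over all (z). The point is its centre, 22.5 mm up; pinch across y.
- runner0_mid (a point): Leftover runner stuck on the tray floor: flat off-white plaster stick 60 mm (x) x 16 mm (y) x 10 mm high, place nearest the lip; may be absent. It is tacky and does not slide down the tilted tray by itself. The point is its centre, 5 mm up.
- runner1_mid (a point): Leftover runner stuck on the tray floor: flat off-white plaster stick 60 mm (x) x 16 mm (y) x 10 mm high, place in the middle; may be absent. It is tacky and does not slide down the tilted tray by itself. The point is its centre, 5 mm up.
- runner2_mid (a point): Leftover runner stuck on the tray floor: flat off-white plaster stick 60 mm (x) x 16 mm (y) x 10 mm high, place farthest from the lip; may be absent. It is tacky and does not slide down the tilted tray by itself. The point is its centre, 5 mm up.
- bottle_a: Bystander, to be left alone: clear bottle, 44 mm across, 100 mm high; origin under its centre.
- bottle_b: Bystander, to be left alone: amber bottle, 48 mm across, 120 mm high; origin under its centre.
- jar: Bystander, to be left alone: glass jar, 70 mm across, 80 mm high; origin under its centre.
- tin: Bystander, to be left alone: metal tin, 72 mm across, 60 mm high; origin under its centre.
- brush: Bystander, to be left alone: thin brush 170 mm long, lying on the table.
- wedge: Bystander, to be left alone: light wooden block 35 x 110 x 25 mm; origin under its centre.
- slate: Bystander, to be left alone: flat brass weight 60 x 100 x 18 mm; origin under its centre.
Not all that is in view belongs to the job. There is more than one size of the part that bears scraper_grip; the job needs the smaller. There is more than one size of the stand; the one meant has the size given above.

How it is judged (in metres and radians):
On the way, in this order (a step that is already met when the one before it is completed fails the run):
1. the hood stands open, held by its spring (value of joint hood above 1.6 rad), for 0.3 s.
2. every casting lies released in the tote (x of casting0_mid in the frame of tote between -0.116 and 0.116 m and y of casting0_mid in the frame of tote between -0.071 and 0.071 m and z of casting0_mid in the frame of tote between 0.01 and 0.06 m and contact force between the fingers and casting0 below 0.5 N and x of casting1_mid in the frame of tote between -0.116 and 0.116 m and y of casting1_mid in the frame of tote between -0.071 and 0.071 m and z of casting1_mid in the frame of tote between 0.01 and 0.06 m and contact force between the fingers and casting1 below 0.5 N and x of casting2_mid in the frame of tote between -0.116 and 0.116 m and y of casting2_mid in the frame of tote between -0.071 and 0.071 m and z of casting2_mid in the frame of tote between 0.01 and 0.06 m and contact force between the fingers and casting2 below 0.5 N), for 0.2 s.
3. the tray is tilted (value of joint tray above 0.33 rad), for 0.3 s.
4. every leftover is in the catch cup while the tray is still tilted (x of runner0_mid in the frame of cup_in between -0.082 and 0.082 m and y of runner0_mid in the frame of cup_in between -0.057 and 0.057 m and z of runner0_mid in the frame of cup_in between -0.005 and 0.042 m and x of runner1_mid in the frame of cup_in between -0.082 and 0.082 m and y of runner1_mid in the frame of cup_in between -0.057 and 0.057 m and z of runner1_mid in the frame of cup_in between -0.005 and 0.042 m and x of runner2_mid in the frame of cup_in between -0.082 and 0.082 m and y of runner2_mid in the frame of cup_in between -0.057 and 0.057 m and z of runner2_mid in the frame of cup_in between -0.005 and 0.042 m and value of joint tray above 0.25 rad), for 0.2 s.
At the end, for the whole second after the job is handed in: Every casting is inside the tote, every leftover inside the catch cup, the scraper hangs edge down in its stand (within 20 mm along and 10 mm across, on the posts), the tray is level (under 0.05 rad), the hood is open (over 1.6 rad), and all is at rest (all of step 2 and x of runner0_mid in the frame of cup_in between -0.082 and 0.082 m and y of runner0_mid in the frame of cup_in between -0.057 and 0.057 m and z of runner0_mid in the frame of cup_in between -0.005 and 0.042 m and x of runner1_mid in the frame of cup_in between -0.082 and 0.082 m and y of runner1_mid in the frame of cup_in between -0.057 and 0.057 m and z of runner1_mid in the frame of cup_in between -0.005 and 0.042 m and x of runner2_mid in the frame of cup_in between -0.082 and 0.082 m and y of runner2_mid in the frame of cup_in between -0.057 and 0.057 m and z of runner2_mid in the frame of cup_in between -0.005 and 0.042 m and x of scraper_grip in the frame of stand between -0.02 and 0.02 m and y of scraper_grip in the frame of stand between -0.01 and 0.01 m and z of scraper_grip in the frame of stand between 0.09 and 0.108 m and angle between scraper_grip's own z axis and vertical below 0.2 rad and linear speed of each of casting0, casting1, casting2, runner0, runner1, runner2, scraper below 0.02 m/s and value of joint tray below 0.05 rad and value of joint hood above 1.6 rad); the robot touches nothing.
It fails at once if the fingers press on a leftover (contact force between the fingers and runner0 above 3 N or contact force between the fingers and runner1 above 3 N or contact force between the fingers and runner2 above 3 N).
It fails at once if a bystander is moved by more than 40 mm (distance of any of bottle_a, bottle_b, jar, tin, brush, wedge, slate from where it was at the start of the episode above 0.04 m).
Of casting0, casting1, casting2 only 2 to 3 are there at a start; the rules pass over those that are not, and their reading is None.
Of runner0, runner1, runner2 only 2 to 3 are there at a start; the rules pass over those that are not, and their reading is None.
At some moment in a run one of casting0, casting1, casting2 may be knocked a few centimetres aside while the robot is not near it.
Once in a run the grip may slacken for a moment while it holds something.
It also fails if it takes over 192 s, if anything falls off the work surface, if the arm or the gripper's body presses on something with over 40 N, if the wrist force passes 120 N, or if a joint passes its speed limit or range.

## Robot

A 6-joint arm with a two-finger parallel gripper is mounted at the origin on the work surface. World frame = base frame: x ahead of the robot, y to its left, z up, the work surface at z = 0. Lengths are in mm, angles in degrees, forces in N, time in s.
With the tool pointing down it reaches from about 350 to 975 mm from the base axis. Payload 4.9 kg.
Tool frame: the origin (TCP) lies on the centre line of the jaws, within the pads' length; the fingertips stand 8 mm ahead of it and the grasp point (between the pads) lies 11 mm behind it; z points along the fingers, x is the direction in which the jaws open and shut, and the axes are right-handed (so a half turn about z gives the same grasp; the last joint's range is limited). The gripper opens to 85 mm and grips with 20 to 120 N. Pads are 22 mm wide; open, the fingers measure 114 mm over their backs; the gripper's body (76 mm by 85 mm) begins 54 mm behind the grasp point. The pads swing forward as they close: fully open they stand 13 mm farther back than shut.
Start: joints at [-73.797, 3.019, 92.412, -0, 84.569, -6.818], TCP at [244.415, -575.207, 239.304] pointing down, gripper open.
Joint ranges: [-172.51, 172.51], [-57.92, 126.97], [3.15, 148.05], [-58.71, 238.71], [5.1, 150.11], [-179.66, 179.66]. Speed limits (degrees/s): [147.25, 147.25, 180, 180, 180, 180].

## Interface

Orientations are given as a 3x3 rotation matrix whose columns are the frame's x, y, z axes.
In Python, from plant import read_state, vision, manip, nets gives the robot as it stands. The module is installed in compiled form; this text tells all that it offers.
- The arm moves only by the shell command python3 -m handwheel 'ROWS' [FORCE]. ROWS is JSON, a list that holds one entry, the list of rows, each a list of 5 numbers: the finger opening in m, from 0 to 0.0854, then the shift along the tool's x, y, z in m, then the turn about the tool's z in rad. A call has 1 to 8 rows; each row shifts and turns the commanded pose from where the row before left it, along the tool's axes as they then stand; what a row does not reach is not made up. A row lasts 1/12 s, in which the tool goes at most 41.7 mm and 7.16 degrees, less where a joint would pass 70% of its speed; a pose out of reach is approached as far as the arm can. A call is refused whole if a number of a shift passes 0.0417 or a number of a turn 0.125, either way. A call with a gripper value outside its range is refused whole. The fingers move at their own pace and stop on an object; FORCE is the grip in N (left out, the last holds). Time passes only in rows, so rows that do not move let the fingers close. It gives the time, the measured TCP pose, the force and the opening at its end, in the units of the state.
- read_state(): the state, without advancing time (a new reading comes with each control period).
- vision.capture(name): name is "scene" or "side" or "wrist"; returns a dict with "pixels" (420x560x3 uint8, red, green, blue), "depth" (420x560 float32, mm along the optical axis (not along the pixel's ray), 0 where there is no reading), "camera_matrix" (3x3 intrinsics, pixels), "R" (3x3) and "t" (3): a world point X has camera coordinates R X + t. Camera axes: x right, y down, z forward; pixel columns grow to the right and rows downward; lengths in mm; the calibration is good to about 2 mm. A picture is of the moment at which its call begins.
- manip.finish_job(): hands the job in, once; it reports no verdict.
Trained networks look in the newest picture that a camera, given by its name, has taken for a name from the list of things; names that differ only in an ending like _2 or _b are one class to them, and where a whole thing is asked for, a point or a joint stands for the part that bears it (a point fixed in the world has none). Each returns a list of dicts, best first, with "p" (0 to 1); they miss things now and then, are a little off and sometimes report something else, mostly with a low value. They report only what shows in the picture. A call takes as long as a camera call. They do not tell look-alikes from the thing itself.
- nets.spot_in(camera, query): "rect" ([left, top, width, height] in pixels, round what is visible of it).
- nets.cut_out(camera, query): "region" (420x560 bool, what is visible of it) and "rect" ([left, top, width, height] in pixels, round what is visible of it).
- nets.pinpoint(camera, query): "uv" ([column, row] in pixels: a listed point, or the origin of a listed thing).
The state is a dict: "t": time; "joint_pos": joint angles; "joint_vel": joint speeds; "joint_torque": joint torques, N m; "position": TCP position; "ee_rot": TCP orientation; "force": force on the tool from outside, world axes, zero at the start; "wrist_torque": the same for the moment, N m; "finger_gap": finger opening in mm.
Only numpy, scipy, OpenCV 4.12 (cv2) and the standard library are available. Lean on these libraries where they do the work, as an engineer would, in place of code of your own. Each camera call takes 0.05 s, during which the arm holds its last target.

## Working session

There is one attempt and no reset: what is moved stays moved. The work goes in short steps, Python scripts to look and compute and a shell command to move; the robot and the scene stay as the last step left them, time stands still between calls to the robot, and variables do not carry over. Pictures are saved under pics/ and viewed, and the job is handed in when it is done.

```bash
ls; mkdir -p pics
cat > h.py <<'E'
import numpy as np, cv2
from plant import read_state, vision, manip, nets
def cap(n,save=None):
    c=vision.capture(n)
    if save: cv2.imwrite('pics/'+save+'.png',c['pixels'][:,:,::-1])
    return c
def world(c,u,v,d=None):
    if d is None:
        d=float(c['depth'][int(round(v)),int(round(u))])
    K=np.array(c['camera_matrix']);p=np.linalg.inv(K)@np.array([u,v,1.])*d
    return np.array(c['R']).T@(p-np.array(c['t']))
def rayz(c,u,v,z):
    K=np.array(c['camera_matrix']);R=np.array(c['R']);o=-R.T@np.array(c['t']);d=R.T@np.linalg.inv(K)@np.array([u,v,1.])
    return o+d*(z-o[2])/d[2]
def cloud(c,mask=None):
    d=c['depth'];K=np.array(c['camera_matrix'])
    v,u=np.nonzero((d>0)&(mask if mask is not None else True))
    p=np.stack([u,v,np.ones(len(u))],1)@np.linalg.inv(K).T*d[v,u][:,None]
    return (p-np.array(c['t']))@np.array(c['R']),u,v
def proj(c,X):
    p=np.array(c['R'])@np.array(X)+np.array(c['t']);p=np.array(c['camera_matrix'])@p;return p[:2]/p[2]
def st():
    s=read_state();print('t',round(s['t'],2),'pos',np.round(s['position'],1),'R',np.round(s['ee_rot'],3).tolist(),'F',np.round(s['force'],1),'gap',round(s['finger_gap'],1));return s
E
python3 - <<'E'
from h import *
st()
for n in ['scene','side','wrist']:
    c=cap(n,n+'0'); print(n,np.round(-np.array(c['R']).T@np.array(c['t'])))
    for q in ['machine','hood','hood_bar','tray','tray_bar','cup_in','tote','stand','scraper_grip','casting0_mid','runner0_mid']:
        for r in nets.pinpoint(n,q)[:4]:
            u,v=r['uv']
            if 0<=v<420 and 0<=u<560: print(n,q,round(r['p'],2),np.round([u,v]),np.round(world(c,min(u,559),min(v,419))))
E
```

```text
pics
t 0.0 pos [ 244.2 -574.6  238. ] R [[0.391, -0.92, -0.001], [-0.92, -0.391, 0.002], [-0.002, -0.0, -1.0]] F [ 0.1  0.4 -0.2] gap 85.6
scene [ 880. -521. 1327.]
scene machine 0.72 [295. 239.] [608.   9. 115.]Traceback (most recent call last):
  File "<stdin>", line 6, in <module>
ValueError: it knows: bottle, brush, casting0_mid, casting1_mid, casting2_mid, cup_in, hood_bar, jar, machine, runner0_mid, runner1_mid, runner2_mid, scraper_grip, slate, stand, tin, tote, tray_bar, tray_hinge, w
```

Run:
```python
from h import *
for n in ['scene','side','wrist']:
    c=cap(n,n+'0'); print(n,np.round(-np.array(c['R']).T@np.array(c['t'])))
    for q in ['machine','hood_bar','tray_hinge','tray_bar','cup_in','tote','stand','scraper_grip','casting0_mid','casting1_mid','casting2_mid','runner0_mid','runner1_mid','runner2_mid']:
        for r in nets.pinpoint(n,q)[:4]:
            u,v=r['uv']
            if r['p']>.2 and 0<=v<419 and 0<=u<559: print(n,q,round(r['p'],2),np.round([u,v]),np.round(world(c,u,v)))
st()
```

```text
scene [ 880. -521. 1327.]
scene machine 0.71 [280. 343.] [ 726. -283.   64.]
scene machine 0.7 [295. 238.] [607.  11. 114.]
scene machine 0.25 [188. 347.] [ 481. -424.   -3.]
scene hood_bar 0.79 [263. 208.] [460.  52. 120.]
scene tray_hinge 0.88 [274. 276.] [ 602. -112.   57.]
scene cup_in 0.95 [268. 292.] [ 602. -152.    0.]
scene cup_in 0.46 [322. 187.] [581. 250.  76.]
scene cup_in 0.3 [188. 344.] [ 478. -419.    7.]
scene tote 0.71 [185. 344.] [ 469. -423.    1.]
scene stand 0.93 [319. 126.] [412. 556.  -1.]
scene stand 0.67 [322. 155.] [495. 420.  12.]
scene scraper_grip 0.97 [257. 130.] [268. 318. 130.]
scene scraper_grip 0.86 [324. 140.] [499. 409. 118.]
scene scraper_grip 0.21 [282. 341.] [ 728. -280.   73.]
scene casting0_mid 0.73 [297. 239.] [612.  10. 120.]
scene casting2_mid 0.48 [188. 343.] [ 476. -418.    6.]
scene runner0_mid 0.31 [358. 210.] [726. 244.  55.]
scene runner1_mid 0.71 [228. 234.] [379. -52.  25.]
side [186. 839. 942.]
side machine 0.61 [244. 206.] [544. 145. 117.]
side hood_bar 0.62 [290. 191.] [491. -65.   2.]
side tray_bar 0.59 [215. 245.] [575. 258.  74.]
side tote 0.88 [331. 127.] [ 469. -422.    5.]
side stand 0.82 [219. 325.] [483. 426.  17.]
side stand 0.63 [223. 402.] [400. 572.   6.]
side scraper_grip 0.86 [214. 303.] [482. 432. 125.]
side scraper_grip 0.71 [331. 308.] [249. 349. 125.]
side casting2_mid 0.45 [229. 222.] [557. 208. 116.]
wrist [ 310. -546.  375.]
t 2.35 pos [ 244.4 -575.2  239.3] R [[0.391, -0.92, -0.0], [-0.92, -0.391, 0.0], [-0.0, -0.0, -1.0]] F [-1.2 -0.7 -0.3] gap 85.6
```

View pics/scene0.png

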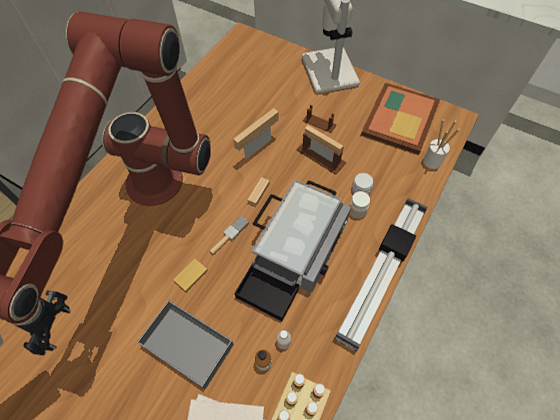

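View pics/side0.png

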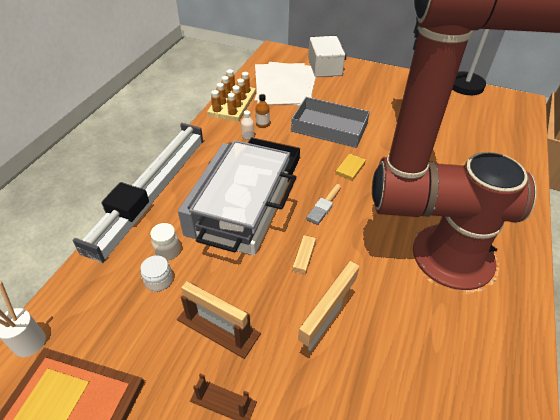

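View pics/wrist0.png

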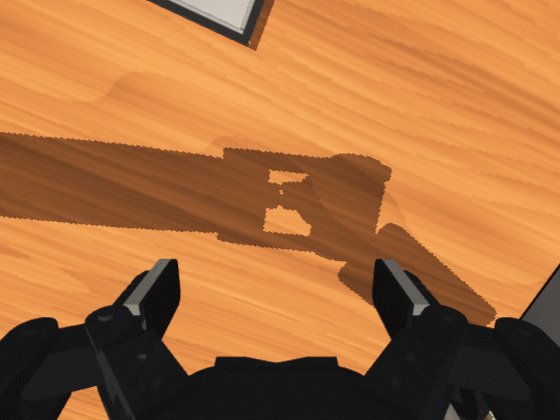

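Run:
```python
from h import *
P=[]
for n in ['scene','side']:
    c=cap(n); X,u,v=cloud(c)
    m=(X[:,0]>350)&(X[:,0]<850)&(X[:,1]>-300)&(X[:,1]<350)&(X[:,2]>-20)
    X=X[m];P.append(X)
    np.save('cl_'+n,X)
    for lo,hi in [(99,109),(111,122),(45,58)]:
        Q=X[(X[:,2]>lo)&(X[:,2]<hi)]
        r=cv2.minAreaRect(Q[:,:2].astype(np.float32)); print(n,lo,hi,len(Q),r)
    # tote & stand
    X,u,v=cloud(c)
    for nm,b,(lo,hi) in [('tote',(300,650,-600,-250),(48,60)),('stand',(380,600,330,500),(105,125)),('stand',(380,600,330,520),(5,18)),('stand2',(330,480,500,640),(2,18)),('big',(150,350,200,450),(100,150))]:
        Q=X[(X[:,0]>b[0])&(X[:,0]<b[1])&(X[:,1]>b[2])&(X[:,1]<b[3])&(X[:,2]>lo)&(X[:,2]<hi)]
        if len(Q)>5: print(n,nm,len(Q),cv2.minAreaRect(Q[:,:2].astype(np.float32)),np.percentile(Q[:,2],[5,50,95]))
```

```text
scene 99 109 765 ((606.1846313476562, -37.87611389160156), (232.077880859375, 488.91461181640625), 3.4962165355682373)
scene 111 122 4742 ((572.5394897460938, 55.300628662109375), (233.7975311279297, 305.7498779296875), 3.3534016609191895)
scene 45 58 492 ((681.8203735351562, 41.24676513671875), (617.4114379882812, 272.2764892578125), 76.38546752929688)
scene tote 410 ((478.1395263671875, -422.3469543457031), (150.3662109375, 241.69207763671875), 89.90233612060547) [49.2380989  53.40687995 57.55144459]
scene stand 267 ((492.09027099609375, 420.82598876953125), (26.612192153930664, 161.0278778076172), 81.62443542480469) [106.57944092 117.00448356 121.7088811 ]
scene stand 218 ((499.8447265625, 433.2829895019531), (157.30123901367188, 219.5135955810547), 67.17843627929688) [ 5.12461984  7.48657164 16.04470733]
scene stand2 199 ((403.63592529296875, 580.4264526367188), (145.68621826171875, 130.36973571777344), 5.239264965057373) [ 2.16212854  3.91935876 11.32314914]
scene big 629 ((258.7464599609375, 328.230712890625), (209.41818237304688, 32.89789962768555), 75.90586853027344) [103.891
[... 470 characters left out ...]
41482543945312), 89.78208923339844) [48.70441583 54.38157107 59.09585863]
side stand 812 ((489.3719787597656, 423.6185302734375), (22.321739196777344, 159.96461486816406), 81.75132751464844) [107.16454261 120.74365282 123.50384618]
side stand 1246 ((490.3187255859375, 424.27008056640625), (187.83706665039062, 217.63124084472656), 89.46369934082031) [ 5.21522311  7.55123385 12.68746555]
side stand2 1894 ((404.9530944824219, 569.422607421875), (150.18150329589844, 138.49374389648438), 0.19026847183704376) [2.19298698 4.36325903 7.95653473]
side big 1518 ((256.2183532714844, 331.4388427734375), (208.86196899414062, 26.952228546142578), 75.88007354736328) [106.83877881 143.41908434 146.40095301]
```

Run:
```python
import numpy as np,cv2
a=np.radians(3.4);ex=np.array([np.cos(a),np.sin(a)]);ey=np.array([-ex[1],ex[0]]);o=np.array([588.5,57])
for n in ['scene','side']:
    X=np.load('cl_'+n+'.npy');d=X[:,:2]-o;x=d@ex;y=d@ey;z=X[:,2]
    m=(x>-150)&(x<-95)&(abs(y)<75)&(z>85)&(z<135)
    print(n,m.sum()); 
    H,_,_=np.histogram2d(x[m],y[m],bins=[np.arange(-150,-90,5),np.arange(-80,81,10)]);print(H.astype(int))
    b=(x>-140)&(x<-118)&(abs(y)<50)&(z>100)&(z<130)
    print(np.median(x[b]),np.percentile(z[b],[5,50,95]))
    # fit yaw from bar
    p=X[b][:,:2]; print('baryaw',np.degrees(np.polyfit(p[:,1],p[:,0],1)[0]), p.mean(0))
    m=(z>111)&(z<122)&(x>-90)&(x<60)
    for xx in (-60,0,40):
        k=m&(abs(x-xx)<8);print(xx,y[k].min(),y[k].max(),np.median(z[k]))
```

```text
scene 183
[[0 0 0 0 0 0 0 0 0 0 0 0 0 0 0 0]
 [0 0 0 0 0 0 0 0 0 0 0 0 0 0 0 0]
 [0 0 0 0 0 0 0 0 0 0 0 0 0 0 0 0]
 [0 0 2 3 1 1 2 1 2 1 1 1 1 0 1 0]
 [0 5 2 3 6 3 4 4 4 3 4 5 3 4 1 0]
 [0 4 7 4 4 5 5 4 4 6 4 4 5 6 0 0]
 [0 4 1 0 0 0 0 0 0 0 0 0 0 3 2 0]
 [0 3 2 0 0 0 0 0 0 0 0 0 0 4 2 0]
 [0 5 0 0 0 0 0 0 0 0 0 0 0 3 1 0]
 [0 3 2 0 0 0 0 0 0 0 0 0 0 4 1 0]
 [0 5 2 0 0 0 0 0 0 0 0 0 0 5 1 0]]
-125.2909117535406 [114.00661975 119.16486788 123.47708099]
baryaw -3.3152459609803993 [462.83450692  48.57662913]
-60 -152.32418459615354 152.15577275076933 116.7552062649744
0 -152.86062278403426 151.0884056280542 117.16811819033575
40 -153.6704187845494 150.48191219874084 117.25316750029836
side 256
[[0 0 0 0 0 0 0 0 0 0 0 0 0 0 0 0]
 [0 0 0 0 0 0 0 0 0 0 0 0 0 0 0 0]
 [0 0 0 0 0 0 1 0 0 0 0 0 0 0 0 0]
 [0 1 6 5 6 6 6 6 6 7 6 8 5 8 6 0]
 [0 1 4 4 5 3 4 4 4 4 5 4 6 3 8 0]
 [0 1 4 1 2 1 2 2 1 2 1 2 1 4 7 0]
 [0 1 8 0 0 0 0 0 0 0 0 0 0 1 8 0]
 [0 2 6 0 0 0 0 0 0 0 0 0 0 2 7 0]
 [0 1 6 0 0 0 0 0 0 0 0 0 0 0 7 0]
 [0 1 6 0 0 0 0 0 0 0 0 0 0 1 8 0]
 [0 2 7 0 0 0 0 0 0 0 0 0 0 1 8 0]]
-130.2523426649936 [118.91873624 122.67812511 125.75095807]
baryaw -3.3096260793164074 [459.03739339  50.27663531]
-60 -148.8106463264724 155.3529170143926 120.23193104632622
0 -147.06638667712252 153.75673360297972 120.3368715688901
40 -148.81241220992848 153.4993062732603 120.48993534297136
```

```bash
cat >> h.py <<'E'
def go(x,y,z,yaw=None):
    """print delta in tool axes (mm) from current to target; and turn rad"""
    s=st();R=np.array(s['ee_rot']);d=R.T@(np.array([x,y,z])-np.array(s['position']))
    y0=np.degrees(np.arctan2(R[1,0],R[0,0]))
    print('delta tool mm',np.round(d,1),'rows@40:',round(np.abs(d).max()/40,1),'yaw',round(y0,2))
    if yaw is not None:
        w=(yaw-y0+180)%360-180; print('turn rad',round(-np.radians(w),3))
        # delta if turned first
        a=np.radians(yaw);T=np.array([[np.cos(a),np.sin(a),0],[np.sin(a),-np.cos(a),0],[0,0,-1]])
        print('delta after turn',np.round(T.T@(np.array([x,y,z])-np.array(s['position'])),1))
ML=np.radians(3.3);MO=np.array([588.,57.,0])
def mach(x,y,z): 
    c,s=np.cos(ML),np.sin(ML);return MO+np.array([c*x-s*y,s*x+c*y,z])
E
python3 -m handwheel '[[[0.085,0,0,0,-0.122],[0.085,0,0,0,-0.122],[0.085,0,0,0,-0.122],[0.085,0,0,0,-0.122],[0.085,0,0,0,-0.122],[0.085,0,0,0,-0.122],[0.085,0,0,0,-0.122],[0.085,0,0,0,-0.122]]]' 40
python3 -m handwheel '[[[0.085,0,0,0,-0.122],[0.085,0,0,0,-0.122]]]'
python3 -c "
from h import *
go(461,49.5,240,3.3)"
```

```text
t: 3.12
position: [244.4, -575.2, 239.3]
ee_rot: [[0.983, -0.186, 0.0], [-0.186, -0.983, 0.0], [-0.0, -0.0, -1.0]]
force: [0.9, 0.7, -0.4]
finger_gap: 84.8
t: 3.28
position: [244.4, -575.2, 239.3]
ee_rot: [[0.998, 0.057, -0.0], [0.057, -0.998, -0.0], [-0.0, 0.0, -1.0]]
force: [0.1, -0.1, -0.5]
finger_gap: 84.9
t 3.28 pos [ 244.4 -575.2  239.3] R [[0.998, 0.057, -0.0], [0.057, -0.998, -0.0], [-0.0, 0.0, -1.0]] F [ 0.1 -0.1 -0.5] gap 84.9
delta tool mm [ 251.9 -611.3   -0.7] rows@40: 15.3 yaw 3.27
turn rad -0.001
delta after turn [ 252.2 -611.2   -0.7]
```

```bash
python3 -m handwheel '[[[0.04,0.015,-0.036,0,0],[0.04,0.015,-0.036,0,0],[0.04,0.015,-0.036,0,0],[0.04,0.015,-0.036,0,0],[0.04,0.015,-0.036,0,0],[0.04,0.015,-0.036,0,0],[0.04,0.015,-0.036,0,0],[0.04,0.015,-0.036,0,0]]]'
python3 -m handwheel '[[[0.04,0.015,-0.036,0,0],[0.04,0.015,-0.036,0,0],[0.04,0.015,-0.036,0,0],[0.04,0.015,-0.036,0,0],[0.04,0.015,-0.036,0,0],[0.04,0.015,-0.036,0,0],[0.04,0.015,-0.036,0,0],[0.04,0.015,-0.036,0,0]]]'
python3 - <<'E'
from h import *
go(461,49.5,200,3.3)
c=cap('wrist','wrist1')
print(nets.pinpoint('wrist','hood_bar')[:2])
print(proj(c,mach(-127,0,116)),proj(c,mach(-127,60,116)),proj(c,mach(-127,-60,116)))
for r in nets.pinpoint('wrist','hood_bar')[:1]:print(rayz(c,*r['uv'],116))
E
```

```text
t: 3.95
position: [349.8, -279.8, 239.5]
ee_rot: [[0.999, 0.05, 0.001], [0.05, -0.999, -0.0], [0.001, 0.001, -1.0]]
force: [0.5, 0.3, 0.1]
finger_gap: 39.8
t: 4.62
position: [455.0, 14.3, 239.7]
ee_rot: [[0.999, 0.051, 0.001], [0.051, -0.999, -0.0], [0.001, 0.0, -1.0]]
force: [1.3, -0.6, 0.2]
finger_gap: 39.9
t 4.62 pos [455.   14.3 239.7] R [[0.999, 0.051, 0.001], [0.051, -0.999, -0.0], [0.001, 0.0, -1.0]] F [ 1.3 -0.6  0.2] gap 39.9
delta tool mm [  7.7 -34.9  39.7] rows@40: 1.0 yaw 2.93
turn rad -0.006
delta after turn [  8.  -34.8  39.7]
[]
[285.40966066 157.97207636] [285.58195173  77.0032831 ] [285.25835835 229.07712444]
```

View pics/wrist1.png

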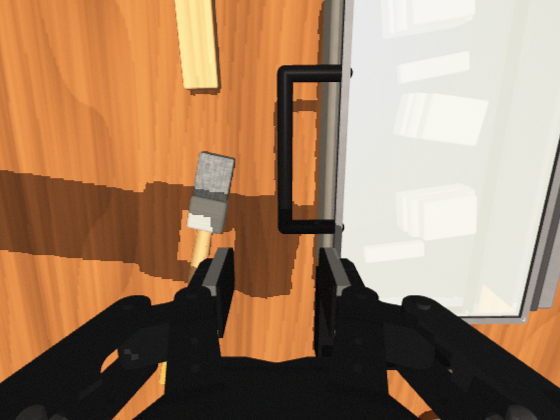

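```bash
python3 -m handwheel '[[[0.04,0.0075,-0.035,0,-0.006],[0.04,0,0,0.033,0],[0.04,0,0,0.034,0],[0.04,0,0,0.034,0],[0.04,0,0,0.034,0],[0.04,0,0,0,0]]]'
python3 -c "
from h import *
st();c=cap('wrist','w2')"
```

```text
t: 5.27
position: [454.9, 46.8, 97.0]
ee_rot: [[0.998, 0.055, -0.014], [0.055, -0.998, 0.0], [-0.014, -0.001, -1.0]]
force: [-1.9, -0.4, -0.3]
finger_gap: 39.8
t 5.27 pos [454.9  46.8  97. ] R [[0.998, 0.055, -0.014], [0.055, -0.998, 0.0], [-0.014, -0.001, -1.0]] F [-1.9 -0.4 -0.3] gap 39.8
```

View pics/w2.png

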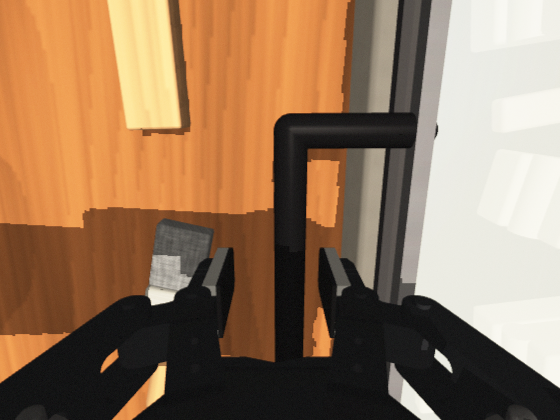

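```bash
python3 -m handwheel '[[[0.04,0.004,-0.003,-0.006,0],[0.04,0,0,0,0],[0.01,0,0,0,0],[0.0,0,0,0,0],[0.0,0,0,0,0],[0.0,0,0,0,0]]]' 30
python3 -c "
from h import *
st();c=cap('wrist','w3')"
```

```text
t: 5.82
position: [460.4, 50.3, 109.7]
ee_rot: [[0.998, 0.058, -0.011], [0.058, -0.998, -0.002], [-0.011, 0.001, -1.0]]
force: [-14.2, -2.4, 3.3]
finger_gap: 10.4
t 5.82 pos [460.4  50.3 109.7] R [[0.998, 0.058, -0.011], [0.058, -0.998, -0.002], [-0.011, 0.001, -1.0]] F [-14.2  -2.4   3.3] gap 10.4
```

View pics/w3.png

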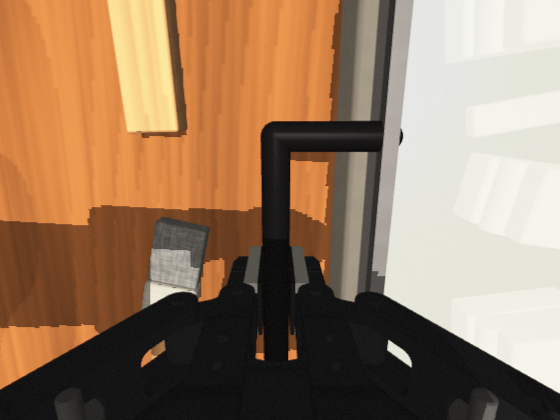

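```bash
python3 -m handwheel '[[[0.0,-0.001,0,-0.008,0],[0.0,0,0,-0.010,0],[0.0,0.001,0,-0.013,0],[0.0,0.0064,0,-0.0304,0],[0.0,0.0107,0,-0.0291,0],[0.0,0.0146,0,-0.0274,0]]]'
python3 -c "
from h import *
st()"
```

```text
t: 6.37
position: [490.7, 52.0, 229.4]
ee_rot: [[0.998, 0.057, -0.015], [0.057, -0.998, -0.002], [-0.016, 0.001, -1.0]]
force: [-17.5, -2.5, 6.1]
finger_gap: 10.5
t 6.37 pos [490.7  52.  229.4] R [[0.998, 0.057, -0.015], [0.057, -0.998, -0.002], [-0.016, 0.001, -1.0]] F [-17.5  -2.5   6.1] gap 10.5
```

```bash
python3 -m handwheel '[[[0.0,0.0165,0,-0.0261,0],[0.0,0.0205,0,-0.0228,0],[0.0,0.0240,0,-0.0193,0],[0.0,0.027,0,-0.0154,0],[0.0,0.0288,0,-0.0116,0],[0.0,0.0302,0,-0.0074,0],[0.0,0.022,0,-0.0026,0]]]'
python3 -c "
from h import *
st();cap('scene','s2')"
```

```text
t: 6.95
position: [667.0, 62.5, 338.4]
ee_rot: [[0.998, 0.057, 0.006], [0.057, -0.998, 0.0], [0.006, 0.0, -1.0]]
force: [-2.6, -0.1, -3.1]
finger_gap: 10.4
t 6.95 pos [667.   62.5 338.4] R [[0.998, 0.057, 0.006], [0.057, -0.998, 0.0], [0.006, 0.0, -1.0]] F [-2.6 -0.1 -3.1] gap 10.4
```

View pics/s2.png

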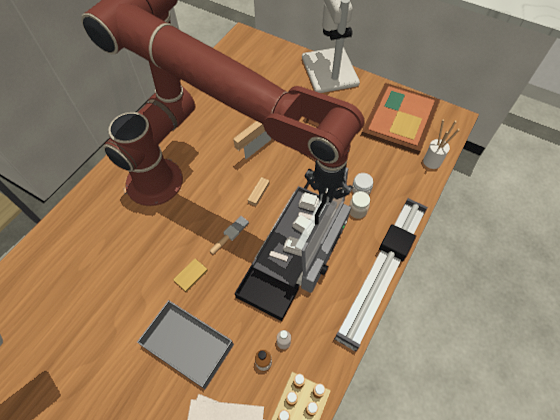

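```bash
python3 -m handwheel '[[[0.04,0,0,0,0],[0.04,0,0,0,0],[0.04,0,0,-0.03,0],[0.04,0,0,-0.04,0],[0.06,-0.03,0,-0.02,0],[0.06,-0.04,0,0,0],[0.06,-0.04,0,0,0],[0.06,-0.04,0,0,0]]]'
python3 -m handwheel '[[[0.06,-0.02,0.02,0,0],[0.06,-0.02,0.02,0,0],[0.06,0,0,0,0]]]'
python3 - <<'E'
from h import *
st();c=cap('wrist','w4');c=cap('side','d4')
for n in ['scene','wrist','side']:
    c=cap(n)
    for q in ['casting0_mid','runner0_mid','tray_bar','tray_hinge']:
        for r in nets.pinpoint(n,q)[:4]:
            u,v=r['uv']
            if r['p']>.2 and 0<=v<419 and 0<=u<559:
                z={'casting0_mid':82.5,'runner0_mid':65,'tray_bar':70,'tray_hinge':60}[q]
                W=rayz(c,u,v,z);d=W-MO;print(n,q,round(r['p'],2),np.round([u,v]),np.round(W),'mach',np.round([d[0]*np.cos(ML)+d[1]*np.sin(ML),-d[0]*np.sin(ML)+d[1]*np.cos(ML)]),np.round(world(c,u,v)[2]))
E
```

```text
t: 7.67
position: [512.6, 53.6, 423.8]
ee_rot: [[0.998, 0.057, 0.001], [0.057, -0.998, -0.0], [0.001, 0.0, -1.0]]
force: [-0.2, -0.3, 1.4]
finger_gap: 60.0
t: 7.92
position: [474.0, 9.7, 424.4]
ee_rot: [[0.999, 0.054, 0.002], [0.054, -0.999, -0.002], [0.002, 0.002, -1.0]]
force: [0.1, -0.3, 0.4]
finger_gap: 59.9
t 7.92 pos [474.    9.7 424.4] R [[0.999, 0.054, 0.002], [0.054, -0.999, -0.002], [0.002, 0.002, -1.0]] F [ 0.1 -0.3  0.4] gap 59.9
scene casting0_mid 0.67 [289. 246.] [597. -10.  82.] mach [  5. -68.] 104.0
scene runner0_mid 0.68 [279. 254.] [577. -43.  65.] mach [-17. -99.] 69.0
scene tray_bar 0.63 [318. 187.] [567. 249.  70.] mach [-10. 193.] 74.0
scene tray_hinge 0.68 [192. 278.] [ 382. -255.   60.] mach [-224. -299.] 19.0
scene tray_hinge 0.56 [277. 275.] [ 609. -106.   60.] mach [  12. -164.] 59.0
wrist casting0_mid 0.73 [261. 364.] [ 471. -349.   82.] mach [-140. -399.] 490.0
wrist casting0_mid 0.6 [364. 168.] [607.   8.  82.] mach [ 16. -50.] 105.0
wrist tray_bar 0.58 [337. 202.] [576. -48.  70.] mach [ -18. -104.] 72.0
wrist tray_hinge 0.92 [344. 231.] [595. -99.  60.] mach [  -2. -156.] 60.0
wrist tray_hinge 0.58 [365. 170.] [616.   2.  60.] mach [ 25. -56.] 107.0
side casting0_mid 0.95 [246. 172.] [611. -12.  82.] mach [ 19. -70.] 111.0
side runner0_mid 0.66 [260. 172.] [581. -46.  65.] mach [ -12. -102.] 69.0
side tray_bar 0.68 [214. 248.] [574. 263.  70.] mach [ -2. 206.] 6.0
side tray_hinge 0.69 [261. 162.] [600. -93.  60.] mach [   3. -151.] 65.0
side tray_hinge 0.36 [237. 194.] [608.  62.  60.] mach [20.  4.] 107.0
```

View pics/w4.png

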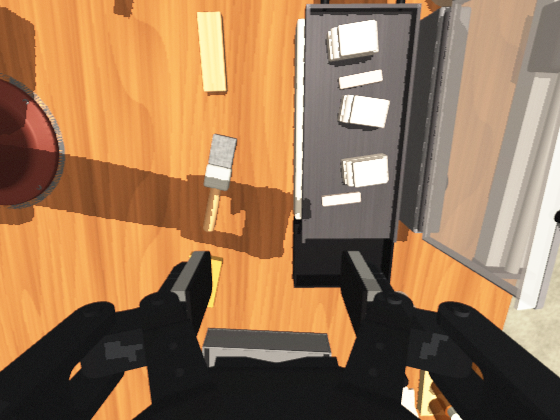

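View pics/d4.png

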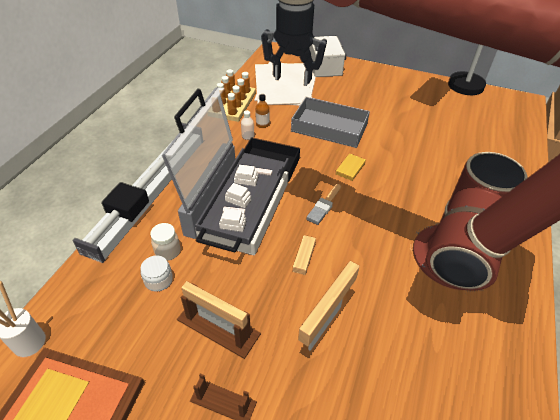

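```bash
cat > cast.py <<'E'
from h import *
def castings(cams=('wrist','scene','side')):
    for n in cams:
        c=cap(n);X,u,v=cloud(c)
        d=X-MO;x=d[:,0]*np.cos(ML)+d[:,1]*np.sin(ML);y=-d[:,0]*np.sin(ML)+d[:,1]*np.cos(ML)
        m=(abs(x)<68)&(y>-160)&(y<165)&(X[:,2]>101)&(X[:,2]<113)
        im=np.zeros((400,200),np.uint8)
        im[np.clip((y[m]+200).astype(int),0,399),np.clip((x[m]+100).astype(int),0,199)]=255
        im=cv2.morphologyEx(im,cv2.MORPH_CLOSE,np.ones((7,7)))
        k,l,s,ce=cv2.connectedComponentsWithStats(im)
        for i in range(1,k):
            if s[i,4]<400: continue
            yy,xx=np.nonzero(l==i);r=cv2.minAreaRect(np.stack([xx,yy],1).astype(np.float32)-[100,200])if 0 else cv2.minAreaRect(np.stack([xx-100,yy-200],1).astype(np.float32))
            W=mach(r[0][0]+.5,r[0][1]+.5,0);lab=l[np.clip((y+200).astype(int),0,399),np.clip((x+100).astype(int),0,199)]
            (w,h),a=r[1],r[2]
            if w<h: a-=90
            print(n,'mach',np.round(r[0],1),'size',np.round(sorted(r[1]),0),'long axis world yaw',round(a+3.3,1),'world',np.round(W[:2],1),'z',np.median(X[m&(lab==i)][:,2]).round(1))
if __name__=='__main__': castings()
E
python3 cast.py; python3 -c "
from h import *
st()"
```

```text
wrist mach [ 15.3 -55. ] size [37. 46.] long axis world yaw 11.8 world [606.9   3.5] z 105.5
wrist mach [ 7.2 27.9] size [36. 47.] long axis world yaw -4.8 world [594.1  85.8] z 105.5
wrist mach [-14.  116.8] size [37. 47.] long axis world yaw 10.7 world [567.8 173.4] z 105.5
scene mach [ 18.3 -59.8] size [39. 46.] long axis world yaw 9.0 world [610.2  -1.1] z 104.3
scene mach [ 9.7 23.4] size [37. 46.] long axis world yaw -3.0 world [596.8  81.5] z 103.7
scene mach [-11.4 112.6] size [37. 46.] long axis world yaw 11.4 world [570.6 169.3] z 103.7
side mach [ 14.8 -56.1] size [38. 46.] long axis world yaw 7.2 world [606.5   2.3] z 107.4
side mach [ 7.2 26.9] size [38. 47.] long axis world yaw -2.8 world [594.1  84.8] z 106.8
side mach [-14.1 115.3] size [41. 46.] long axis world yaw 8.5 world [567.8 171.8] z 106.7
t 8.92 pos [477.2  11.5 423.4] R [[0.998, 0.057, 0.0], [0.057, -0.998, 0.0], [0.0, 0.0, -1.0]] F [-0.3 -0.3  0.2] gap 59.7
```

```bash
python3 -m handwheel '[[[0.06,0,0,0.028,0.12],[0.06,0,0,0.028,0.12],[0.06,0,0,0.028,0.12],[0.06,0,0,0.028,0.12],[0.06,0,0,0.028,0.12],[0.06,0,0,0.028,0.12],[0.06,0,0,0.028,0.12],[0.06,0,0,0.028,0.12]]]' 50
python3 -m handwheel '[[[0.06,0,0,0,0.12],[0.06,0,0,0,0.12],[0.06,0,0,0,0.12],[0.06,0,0,0,0.12]]]'
python3 -c "
from h import *
go(607.5,2,86,-80)"
```

```text
t: 9.58
position: [477.1, 11.5, 198.2]
ee_rot: [[0.615, -0.789, 0.0], [-0.789, -0.615, -0.0], [0.0, -0.0, -1.0]]
force: [-0.2, 0.6, -0.4]
finger_gap: 59.7
t: 9.92
position: [477.1, 11.5, 199.1]
ee_rot: [[0.181, -0.984, -0.0], [-0.984, -0.181, 0.0], [-0.0, 0.0, -1.0]]
force: [-0.0, 0.4, -0.6]
finger_gap: 60.1
t 9.92 pos [477.1  11.5 199.1] R [[0.181, -0.984, -0.0], [-0.984, -0.181, 0.0], [-0.0, 0.0, -1.0]] F [-0.   0.4 -0.6] gap 60.1
delta tool mm [  32.9 -126.6  113.1] rows@40: 3.2 yaw -79.59
turn rad 0.007
delta after turn [  32.  -126.8  113.1]
```

```bash
python3 -m handwheel '[[[0.06,0.0082,-0.0316,0,0],[0.06,0.0082,-0.0316,0,0],[0.06,0.0082,-0.0316,0,0],[0.06,0.0082,-0.0316,0.005,0],[0.06,0,0,0.015,0],[0.06,0,0,0,0],[0.06,0,0,0,0]]]'
python3 -c "
from h import *
go(607.5,2,86,-80);c=cap('wrist','w5')
from cast import *
castings(('scene',))"
```

```text
t: 10.5
position: [606.6, 3.0, 177.9]
ee_rot: [[0.187, -0.982, -0.004], [-0.982, -0.187, 0.0], [-0.001, 0.003, -1.0]]
force: [-0.4, -0.2, 0.1]
finger_gap: 60.0
t 10.5 pos [606.6   3.  177.9] R [[0.187, -0.982, -0.004], [-0.982, -0.187, 0.0], [-0.001, 0.003, -1.0]] F [-0.4 -0.2  0.1] gap 60.0
delta tool mm [ 1.2 -1.  91.9] rows@40: 2.3 yaw -79.24
turn rad 0.013
delta after turn [ 1.1 -0.7 91.9]
scene mach [ 16.9 -59. ] size [37. 46.] long axis world yaw 18.2 world [ 6.087e+02 -4.000e-01] z 103.9
scene mach [20.3 22. ] size [23. 36.] long axis world yaw 86.2 world [607.4  80.7] z 104.0
scene mach [  2.  114.5] size [20. 39.] long axis world yaw -73.5 world [583.8 172. ] z 103.9
```

View pics/w5.png

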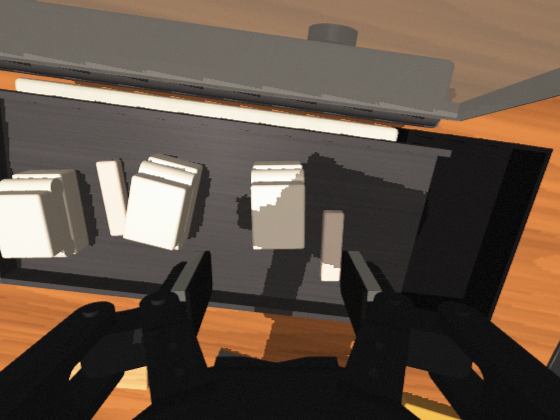

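```bash
python3 -m handwheel '[[[0.052,0.001,-0.001,0.03,0],[0.052,0,0,0.03,0],[0.052,0,0,0.02,0],[0.052,0,0,0.01,0],[0.052,0,0,0,0],[0.03,0,0,0,0],[0.03,0,0,0,0],[0.03,0,0,0,0]]]' 50
python3 -c "
from h import *
st();cap('side','d6');cap('wrist','w6')"
```

```text
t: 11.27
position: [610.0, 2.0, 91.7]
ee_rot: [[0.187, -0.982, 0.004], [-0.982, -0.187, -0.0], [0.001, -0.003, -1.0]]
force: [0.2, -0.2, -1.2]
finger_gap: 34.9
t 11.27 pos [610.    2.   91.7] R [[0.187, -0.982, 0.004], [-0.982, -0.187, -0.0], [0.001, -0.003, -1.0]] F [ 0.2 -0.2 -1.2] gap 34.9
```

View pics/w6.png

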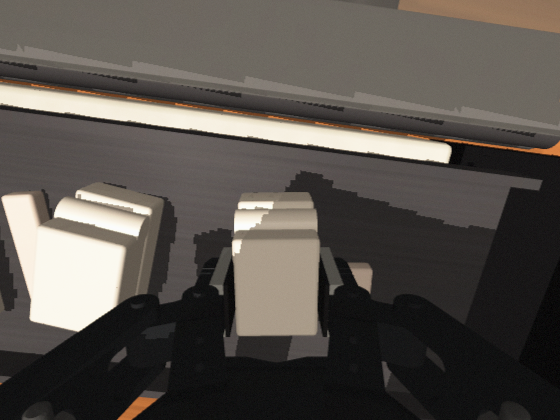

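View pics/d6.png

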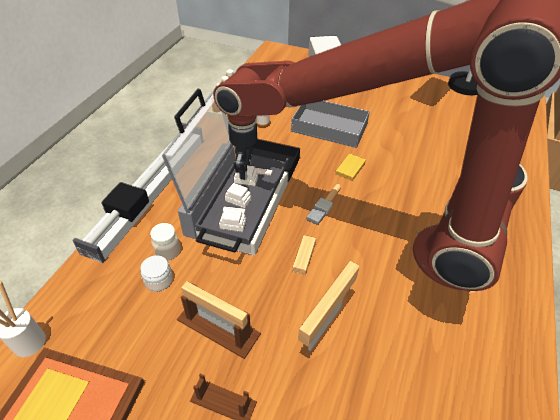

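```bash
python3 -m handwheel '[[[0.03,0,0,-0.015,0],[0.03,0,0,-0.03,0.094],[0.03,0,0,-0.03,0.094],[0.03,0,0,-0.035,0]]]' 80
python3 -c "
from h import *
go(546,-422,180,-90)"
```

```text
t: 11.7
position: [607.7, 2.2, 199.3]
ee_rot: [[-0.003, -1.0, -0.003], [-1.0, 0.003, 0.0], [-0.0, 0.003, -1.0]]
force: [1.2, -0.3, -2.8]
finger_gap: 34.3
t 11.7 pos [607.7   2.2 199.3] R [[-0.003, -1.0, -0.003], [-1.0, 0.003, 0.0], [-0.0, 0.003, -1.0]] F [ 1.2 -0.3 -2.8] gap 34.3
delta tool mm [424.4  60.2  19.3] rows@40: 10.6 yaw -90.19
turn rad -0.003
delta after turn [424.2  61.7  19.3]
```

```bash
python3 -m handwheel '[[[0.03,0.02,0.003,0,0],[0.03,0.0375,0.0055,0,0],[0.03,0.0375,0.0055,0,0],[0.03,0.0375,0.0055,0,0],[0.03,0.0375,0.0055,0,0],[0.03,0.0375,0.0055,0,0],[0.03,0.0375,0.0055,0,0],[0.03,0.0375,0.0055,0,0]]]'
python3 -m handwheel '[[[0.03,0.0375,0.0055,0.01,0],[0.03,0.0375,0.0055,0.02,0],[0.03,0.0375,0.0055,0.02,0],[0.03,0.0125,0.0027,0.03,0],[0.03,0,0,0.02,0],[0.03,0,0,0,0]]]'
python3 -c "
from h import *
go(546,-422,38,-90);cap('scene','s7')"
```

```text
t: 12.37
position: [566.6, -282.2, 199.9]
ee_rot: [[-0.0, -1.0, 0.001], [-1.0, 0.0, -0.0], [0.0, -0.001, -1.0]]
force: [-0.5, -0.2, -2.4]
finger_gap: 34.6
t: 12.87
position: [544.8, -402.1, 94.2]
ee_rot: [[-0.002, -1.0, -0.008], [-1.0, 0.002, 0.007], [-0.007, 0.008, -1.0]]
force: [-0.3, 1.3, -3.5]
finger_gap: 34.5
t 12.87 pos [ 544.8 -402.1   94.2] R [[-0.002, -1.0, -0.008], [-1.0, 0.002, 0.007], [-0.007, 0.008, -1.0]] F [-0.3  1.3 -3.5] gap 34.5
delta tool mm [20.3 -1.7 56. ] rows@40: 1.4 yaw -90.13
turn rad -0.002
delta after turn [19.9 -1.2 56.2]
```

View pics/s7.png

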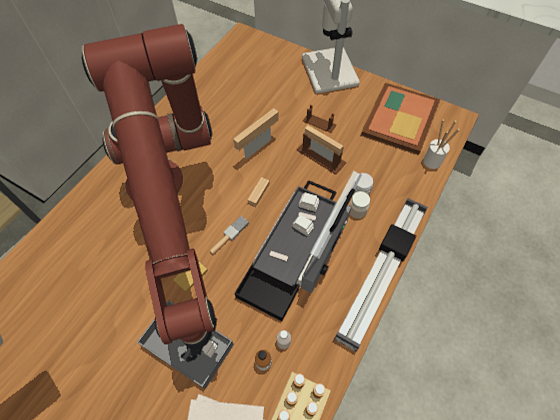

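```bash
python3 -m handwheel '[[[0.03,0.018,0,0,0],[0.03,0,0,0.02,0],[0.03,0,0,0.02,0],[0.03,0,0,0.012,0],[0.03,0,0,0.003,0],[0.03,0,0,0,0]]]'
python3 -m handwheel '[[[0.06,0,0,0,0],[0.06,0,0,0,0],[0.06,0,0,-0.02,0],[0.06,0,0,-0.04,0],[0.06,0,0,-0.04,0],[0.06,0,0,-0.03,0]]]'
python3 -c "
from h import *
go(594.5,84,190,-93);cap('wrist','w8')"
```

```text
t: 13.42
position: [548.3, -420.5, 45.4]
ee_rot: [[0.001, -1.0, -0.001], [-1.0, -0.001, 0.001], [-0.001, 0.001, -1.0]]
force: [0.2, 0.1, -1.6]
finger_gap: 34.1
t: 13.92
position: [549.5, -422.4, 181.4]
ee_rot: [[-0.0, -1.0, 0.005], [-1.0, 0.0, -0.004], [0.004, -0.005, -1.0]]
force: [0.3, -1.4, 1.1]
finger_gap: 59.9
t 13.92 pos [ 549.5 -422.4  181.4] R [[-0.0, -1.0, 0.005], [-1.0, 0.0, -0.004], [0.004, -0.005, -1.0]] F [ 0.3 -1.4  1.1] gap 59.9
delta tool mm [-506.3  -45.   -10.6] rows@40: 12.7 yaw -90.0
turn rad 0.052
delta after turn [-508.   -18.5   -8.6]
```

View pics/w8.png

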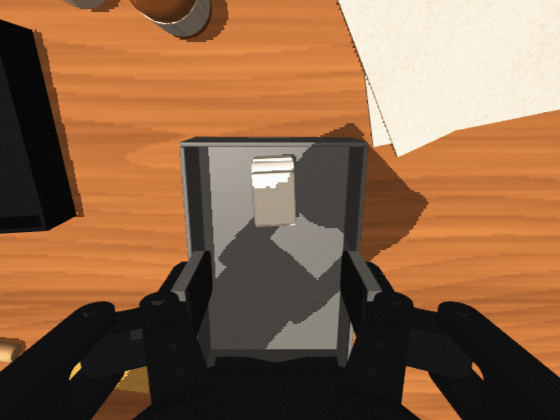

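```bash
python3 -m handwheel '[[[0.06,-0.03,-0.003,-0.008,0],[0.06,-0.04,-0.0035,0,0],[0.06,-0.04,-0.0035,0,0],[0.06,-0.04,-0.0035,0,0],[0.06,-0.04,-0.0035,0,0],[0.06,-0.04,-0.0035,0,0],[0.06,-0.04,-0.0035,0,0],[0.06,-0.04,-0.0035,0,0]]]'
python3 -m handwheel '[[[0.06,-0.04,-0.0035,0,0],[0.06,-0.04,-0.0035,0,0],[0.06,-0.04,-0.0035,0,0],[0.06,-0.04,-0.0035,0,0.026],[0.06,-0.034,-0.004,0,0.026],[0.06,0,0,0,0]]]'
python3 -c "
from h import *
go(594.5,84,88,-93);cap('wrist','w9')
from cast import *
castings(('wrist','side'))"
```

```text
t: 14.63
position: [576.4, -109.6, 185.5]
ee_rot: [[-0.0, -1.0, 0.003], [-1.0, 0.0, -0.001], [0.001, -0.003, -1.0]]
force: [0.9, 0.3, -0.0]
finger_gap: 59.8
t: 15.13
position: [595.5, 88.1, 185.5]
ee_rot: [[-0.047, -0.999, 0.004], [-0.999, 0.047, 0.002], [-0.003, -0.003, -1.0]]
force: [0.3, -0.0, 0.0]
finger_gap: 60.4
t 15.13 pos [595.5  88.1 185.5] R [[-0.047, -0.999, 0.004], [-0.999, 0.047, 0.002], [-0.003, -0.003, -1.0]] F [ 0.3 -0.   0. ] gap 60.4
delta tool mm [ 4.4  1.1 97.5] rows@40: 2.4 yaw -92.68
turn rad 0.006
delta after turn [ 4.2  0.7 97.5]
wrist mach [ 8.7 27.8] size [37. 46.] long axis world yaw -4.8 world [595.5  85.7] z 105.7
wrist mach [-12.3 116.7] size [37. 46.] long axis world yaw 11.9 world [569.5 173.3] z 105.7
side mach [ 8.  26.3] size [40. 48.] long axis world yaw -5.9 world [594.9  84.3] z 106.9
side mach [-14.  115.5] size [41. 46.] long axis world yaw 9.6 world [567.8 172. ] z 106.8
```

View pics/w9.png

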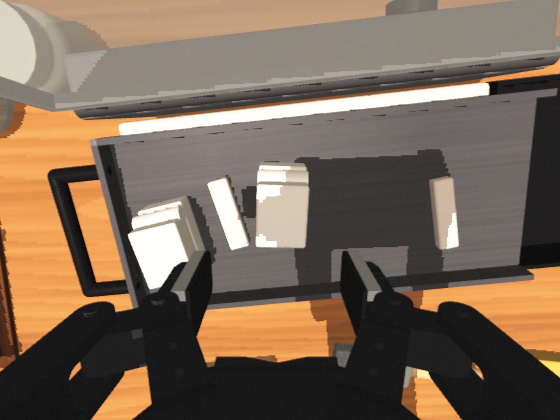

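```bash
python3 -m handwheel '[[[0.05,0.0025,0,0.03,0.03],[0.05,0,0,0.03,0],[0.05,0,0,0.022,0],[0.05,0,0,0.01,0],[0.05,0,0,0,0],[0.03,0,0,0,0],[0.03,0,0,0,0],[0.03,0,0,0,0]]]' 80
python3 -c "
from h import *
st();cap('wrist','w10')"
```

```text
t: 15.95
position: [595.8, 79.7, 93.5]
ee_rot: [[-0.082, -0.997, 0.003], [-0.997, 0.082, -0.0], [-0.0, -0.003, -1.0]]
force: [-1.0, -0.4, -3.3]
finger_gap: 34.2
t 15.95 pos [595.8  79.7  93.5] R [[-0.082, -0.997, 0.003], [-0.997, 0.082, -0.0], [-0.0, -0.003, -1.0]] F [-1.  -0.4 -3.3] gap 34.2
```

View pics/w10.png

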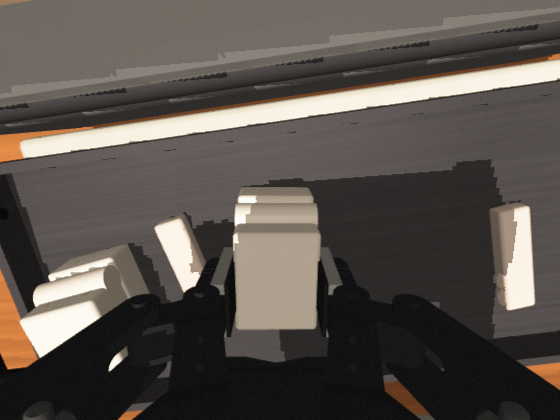

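```bash
python3 -m handwheel '[[[0.03,0,0,-0.015,0],[0.03,0,0,-0.03,-0.04],[0.03,0,0,-0.03,-0.04],[0.03,0,0,-0.03,0]]]' 80
python3 -c "
from h import *
go(477,-422,190,-90)"
```

```text
t: 16.33
position: [594.4, 80.1, 198.2]
ee_rot: [[-0.001, -1.0, 0.0], [-1.0, 0.001, -0.0], [0.0, -0.0, -1.0]]
force: [0.0, -0.4, -2.0]
finger_gap: 34.6
t 16.33 pos [594.4  80.1 198.2] R [[-0.001, -1.0, 0.0], [-1.0, 0.001, -0.0], [0.0, -0.0, -1.0]] F [ 0.  -0.4 -2. ] gap 34.6
delta tool mm [502.2 117.    8.2] rows@40: 12.6 yaw -90.04
turn rad -0.001
delta after turn [502.1 117.4   8.2]
```

```bash
python3 -m handwheel '[[[0.03,0.025,0.007,0,0],[0.03,0.0365,0.0085,0,0],[0.03,0.0365,0.0085,0,0],[0.03,0.0365,0.0085,0,0],[0.03,0.0365,0.0085,0,0],[0.03,0.0365,0.0085,0,0],[0.03,0.0365,0.0085,0,0],[0.03,0.0365,0.0085,0,0]]]'
python3 -m handwheel '[[[0.03,0.0365,0.0085,0,0],[0.03,0.0365,0.0085,0,0],[0.03,0.0365,0.0085,0.01,0],[0.03,0.0365,0.0085,0.02,0],[0.03,0.0365,0.0085,0.02,0],[0.03,0.0355,0.007,0.02,0],[0.03,0,0,0.02,0],[0.03,0,0,0,0]]]'
python3 -c "
from h import *
go(477,-422,38,-90)"
```

```text
t: 17.0
position: [527.0, -202.1, 197.7]
ee_rot: [[-0.002, -1.0, 0.002], [-1.0, 0.002, -0.001], [0.001, -0.002, -1.0]]
force: [1.2, -0.8, -2.1]
finger_gap: 34.4
t: 17.67
position: [475.0, -416.6, 102.8]
ee_rot: [[-0.005, -1.0, -0.005], [-1.0, 0.005, 0.006], [-0.006, 0.005, -1.0]]
force: [-1.3, 1.3, -3.6]
finger_gap: 34.3
t 17.67 pos [ 475.  -416.6  102.8] R [[-0.005, -1.0, -0.005], [-1.0, 0.005, 0.006], [-0.006, 0.005, -1.0]] F [-1.3  1.3 -3.6] gap 34.3
delta tool mm [ 5.8 -2.3 64.8] rows@40: 1.6 yaw -90.3
turn rad -0.005
delta after turn [ 5.4 -2.  64.8]
```

```bash
python3 -m handwheel '[[[0.03,0.004,-0.002,0.02,0],[0.03,0,0,0.02,0],[0.03,0,0,0.015,0],[0.03,0,0,0.005,0],[0.03,0,0,0,0]]]'
python3 -c "
from h import *
st()"
```

```text
t: 18.08
position: [479.4, -419.2, 46.0]
ee_rot: [[-0.001, -1.0, -0.002], [-1.0, 0.001, 0.002], [-0.002, 0.002, -1.0]]
force: [-0.4, -0.3, -1.6]
finger_gap: 34.4
t 18.08 pos [ 479.4 -419.2   46. ] R [[-0.001, -1.0, -0.002], [-1.0, 0.001, 0.002], [-0.002, 0.002, -1.0]] F [-0.4 -0.3 -1.6] gap 34.4
```

```bash
python3 -m handwheel '[[[0.03,0,0,0.004,0],[0.03,0,0,0,0],[0.06,0,0,0,0],[0.06,0,0,0,0],[0.06,0,0,-0.02,0],[0.06,0,0,-0.04,0],[0.06,0,0,-0.04,0],[0.06,0,0,-0.04,0]]]'
python3 -c "
from h import *
go(568.5,173,190,-80);cap('wrist','w11')"
```

```text
t: 18.75
position: [479.7, -420.8, 185.7]
ee_rot: [[-0.002, -1.0, 0.001], [-1.0, 0.002, -0.001], [0.001, -0.001, -1.0]]
force: [-0.1, -1.4, -0.5]
finger_gap: 59.7
t 18.75 pos [ 479.7 -420.8  185.7] R [[-0.002, -1.0, 0.001], [-1.0, 0.002, -0.001], [0.001, -0.001, -1.0]] F [-0.1 -1.4 -0.5] gap 59.7
delta tool mm [-594.   -87.4   -4.6] rows@40: 14.9 yaw -90.13
turn rad -0.177
delta after turn [-569.4 -190.5   -4.3]
```

View pics/w11.png

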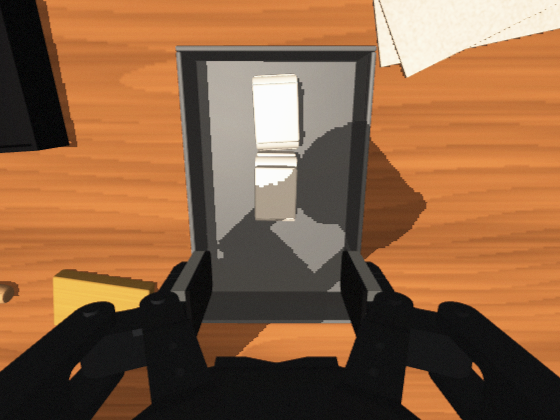

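```bash
python3 -m handwheel '[[[0.06,-0.025,-0.004,-0.003,0],[0.06,-0.038,-0.0056,0,0],[0.06,-0.038,-0.0056,0,0],[0.06,-0.038,-0.0056,0,0],[0.06,-0.038,-0.0056,0,0],[0.06,-0.038,-0.0056,0,0],[0.06,-0.038,-0.0056,0,0],[0.06,-0.038,-0.0056,0,0]]]'
python3 -m handwheel '[[[0.06,-0.038,-0.0056,0,0],[0.06,-0.038,-0.0056,0,0],[0.06,-0.038,-0.0056,0,0],[0.06,-0.038,-0.0056,0,0],[0.06,-0.038,-0.0056,0,0],[0.06,-0.038,-0.0056,0,0],[0.06,-0.038,-0.0056,0,0],[0.06,-0.038,-0.0056,0,0]]]'
python3 -m handwheel '[[[0.06,0,0,0,-0.09],[0.06,0,0,0,-0.09],[0.06,0,0,0,0]]]'
python3 -c "
from h import *
cap('wrist','w12')
from cast import *
castings(('wrist','side'))
go(568.5,173,92,-80)"
```

```text
t: 19.47
position: [524.1, -128.3, 187.6]
ee_rot: [[-0.003, -1.0, 0.003], [-1.0, 0.003, -0.001], [0.001, -0.003, -1.0]]
force: [0.4, 0.2, 0.3]
finger_gap: 60.2
t: 20.13
position: [569.7, 176.1, 187.7]
ee_rot: [[-0.002, -1.0, 0.003], [-1.0, 0.002, 0.0], [-0.0, -0.003, -1.0]]
force: [0.8, -0.1, 0.5]
finger_gap: 60.2
t: 20.38
position: [569.5, 175.0, 187.2]
ee_rot: [[0.18, -0.984, 0.002], [-0.984, -0.18, 0.0], [0.0, -0.002, -1.0]]
force: [0.4, -0.6, -0.1]
finger_gap: 60.3
wrist mach [-12.6 117.3] size [36. 47.] long axis world yaw 11.4 world [569.1 173.9] z 105.7
side mach [-14.  115.3] size [39. 46.] long axis world yaw 11.8 world [567.9 171.8] z 106.5
t 20.53 pos [569.4 173.8 186.9] R [[0.174, -0.985, 0.001], [-0.985, -0.174, 0.0], [-0.0, -0.001, -1.0]] F [-1.  -0.5  0.7] gap 59.8
delta tool mm [ 0.6  1.1 94.9] rows@40: 2.4 yaw -79.95
turn rad 0.001
delta after turn [ 0.6  1.  94.9]
```

View pics/w12.png

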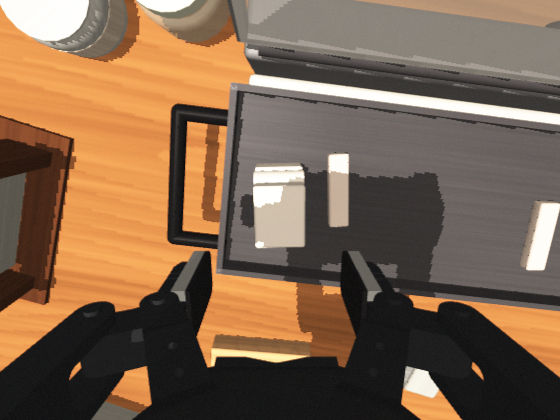

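```bash
python3 -m handwheel '[[[0.048,0,0,0.03,0.02],[0.048,0,0,0.03,0],[0.048,0,0,0.022,0],[0.048,0,0,0.011,0],[0.048,0,0,0,0],[0.03,0,0,0,0],[0.03,0,0,0,0],[0.03,0,0,0,0]]]' 80
python3 -m handwheel '[[[0.03,0,0,-0.015,0],[0.03,0,0,-0.03,0.09],[0.03,0,0,-0.03,0.09],[0.03,0,0,-0.03,0]]]' 80
python3 -c "
from h import *
go(406,-422,190,-90)"
```

```text
t: 21.2
position: [570.2, 174.1, 95.1]
ee_rot: [[0.157, -0.988, 0.003], [-0.988, -0.157, 0.001], [-0.0, -0.003, -1.0]]
force: [0.6, 0.7, -1.2]
finger_gap: 34.3
t: 21.53
position: [569.1, 174.0, 200.3]
ee_rot: [[-0.025, -1.0, 0.001], [-1.0, 0.025, 0.0], [-0.0, -0.001, -1.0]]
force: [-0.0, 0.3, -2.9]
finger_gap: 34.2
t 21.53 pos [569.1 174.  200.3] R [[-0.025, -1.0, 0.001], [-1.0, 0.025, 0.0], [-0.0, -0.001, -1.0]] F [-0.   0.3 -2.9] gap 34.2
delta tool mm [600.  147.9  10.1] rows@40: 15.0 yaw -91.45
turn rad -0.025
delta after turn [596.  163.1  10.3]
```

```bash
python3 -m handwheel '[[[0.03,0.03,0.007,0,0],[0.03,0.038,0.0095,0,0],[0.03,0.038,0.0095,0,0],[0.03,0.038,0.0095,0,0],[0.03,0.038,0.0095,0,0],[0.03,0.038,0.0095,0,0],[0.03,0.038,0.0095,0,0],[0.03,0.038,0.0095,0,0]]]'
python3 -m handwheel '[[[0.03,0.038,0.0095,0,0],[0.03,0.038,0.0095,0,0],[0.03,0.038,0.0095,0,0],[0.03,0.038,0.0095,0,0],[0.03,0.038,0.0095,0,0],[0.03,0.038,0.0095,0.01,0],[0.03,0.038,0.0085,0.02,0],[0.03,0.02,0,0.02,-0.02]]]'
python3 -m handwheel '[[[0.03,0,0,0.02,0],[0.03,0,0,0,0]]]'
python3 -c "
from h import *
go(406,-422,41,-90)
cap('side','d13')"
```

```text
t: 22.2
position: [488.6, -122.0, 199.8]
ee_rot: [[-0.022, -1.0, 0.003], [-1.0, 0.022, -0.001], [0.001, -0.003, -1.0]]
force: [0.4, -0.9, -2.0]
finger_gap: 34.2
t: 22.87
position: [416.9, -407.8, 151.7]
ee_rot: [[-0.005, -1.0, 0.003], [-1.0, 0.005, -0.006], [0.006, -0.003, -1.0]]
force: [-0.1, 1.7, -2.3]
finger_gap: 34.3
t: 23.03
position: [415.5, -402.2, 125.4]
ee_rot: [[-0.005, -1.0, -0.004], [-1.0, 0.005, 0.006], [-0.006, 0.004, -1.0]]
force: [-0.1, 1.7, -2.7]
finger_gap: 34.5
t 23.03 pos [ 415.5 -402.2  125.4] R [[-0.005, -1.0, -0.004], [-1.0, 0.005, 0.006], [-0.006, 0.004, -1.0]] F [-0.1  1.7 -2.7] gap 34.5
delta tool mm [20.3  9.  84.3] rows@40: 2.1 yaw -90.27
turn rad -0.005
delta after turn [19.8  9.5 84.4]
```

View pics/d13.png

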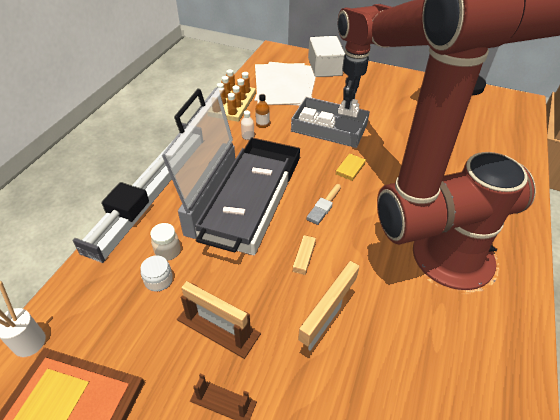

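```bash
python3 -m handwheel '[[[0.03,0.018,0.0095,0,0],[0.03,0,0,0.025,0],[0.03,0,0,0.025,0],[0.03,0,0,0.02,0],[0.03,0,0,0.01,0],[0.03,0,0,0,0]]]'
python3 -c "
from h import *
go(406,-422,40,-90)"
```

```text
t: 23.58
position: [407.8, -419.3, 48.1]
ee_rot: [[-0.001, -1.0, -0.002], [-1.0, 0.001, 0.002], [-0.002, 0.002, -1.0]]
force: [0.8, 0.5, -1.6]
finger_gap: 34.2
t 23.58 pos [ 407.8 -419.3   48.1] R [[-0.001, -1.0, -0.002], [-1.0, 0.001, 0.002], [-0.002, 0.002, -1.0]] F [ 0.8  0.5 -1.6] gap 34.2
delta tool mm [2.7 1.8 8.1] rows@40: 0.2 yaw -90.07
turn rad -0.001
delta after turn [2.7 1.8 8.1]
```

```bash
python3 -m handwheel '[[[0.03,0,0,0.004,0],[0.03,0,0,0.0,0],[0.06,0,0,0,0],[0.06,0,0,0,0],[0.06,0,0,-0.02,0],[0.06,0,0,-0.04,0],[0.06,0,0,-0.04,0],[0.06,0,0,-0.04,0]]]'
python3 -c "
from h import *
p=mach(0,197,200)
go(*p,-86.7)
c=cap('wrist','w14')
c=cap('scene')
print(nets.pinpoint('scene','tray_bar')[:2])
for n in ('scene','side'):
    c=cap(n);X,u,v=cloud(c);d=X-MO;x=d[:,0]*np.cos(ML)+d[:,1]*np.sin(ML);y=-d[:,0]*np.sin(ML)+d[:,1]*np.cos(ML)
    m=(abs(x)<40)&(y>180)&(y<215)&(X[:,2]>62)&(X[:,2]<90)
    print(n,m.sum(),x[m].mean(),np.median(y[m]),np.percentile(X[m,2],[10,50,90]), 'slope',np.degrees(np.polyfit(x[m],y[m],1)[0]))
    m=(x>-90)&(x<90)&(y>185)&(y<208)&(X[:,2]>62)&(X[:,2]<90);print(x[m].min(),x[m].max())
"
```

```text
t: 24.25
position: [408.2, -421.0, 188.0]
ee_rot: [[-0.002, -1.0, 0.001], [-1.0, 0.002, -0.001], [0.001, -0.001, -1.0]]
force: [0.9, -0.8, 0.6]
finger_gap: 60.4
t 24.25 pos [ 408.2 -421.   188. ] R [[-0.002, -1.0, 0.001], [-1.0, 0.002, -0.001], [0.001, -0.001, -1.0]] F [ 0.9 -0.8  0.6] gap 60.4
delta tool mm [-675.  -167.   -12.6] rows@40: 16.9 yaw -90.13
turn rad -0.06
delta after turn [-663.8 -207.   -12. ]
[{'uv': [321.9, 185.4], 'p': 0.56}]
scene 78 0.5763628606083319 194.17415237795558 [67.21339176 72.1515366  75.92776027] slope -0.3885456542077906
-54.89775852046532 55.765220487363734
side 147 -0.25076043473386345 200.2129431077988 [71.87687198 76.36507452 78.68881488] slope 0.20798825194392717
-57.76210228037181 52.08874556781298
```

View pics/w14.png

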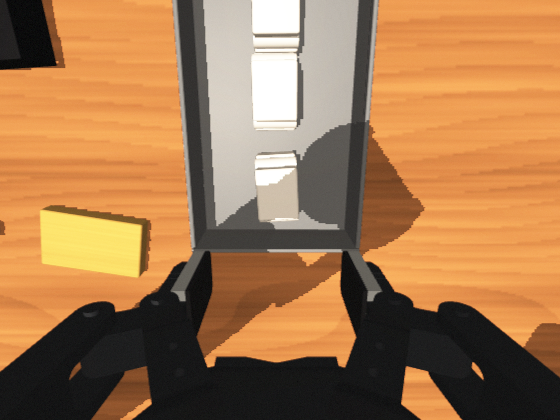

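```bash
python3 -m handwheel '[[[0.034,-0.03,-0.0075,-0.01,0],[0.034,-0.0385,-0.0095,0,0],[0.034,-0.0385,-0.0095,0,0],[0.034,-0.0385,-0.0095,0,0],[0.034,-0.0385,-0.0095,0,0],[0.034,-0.0385,-0.0095,0,0],[0.034,-0.0385,-0.0095,0,0],[0.034,-0.0385,-0.0095,0,0]]]'
python3 -m handwheel '[[[0.034,-0.0385,-0.0095,0,0],[0.034,-0.0385,-0.0095,0,0],[0.034,-0.0385,-0.0095,0,0],[0.034,-0.0385,-0.0095,0,0],[0.034,-0.0385,-0.0095,0,0],[0.034,-0.0385,-0.0095,0,0],[0.034,-0.0385,-0.0095,0,0],[0.034,-0.0385,-0.0095,0,0]]]'
python3 -m handwheel '[[[0.034,-0.0385,-0.0095,0,0],[0.034,-0.018,-0.005,0,-0.03],[0.034,0,0,0,-0.03],[0.034,0,0,0,0]]]'
python3 -c "
from h import *
p=mach(0,197,61)
go(*p,-86.7)
c=cap('wrist','w15')
print(proj(c,mach(0,197,70)),proj(c,mach(50,197,70)))"
```

```text
t: 25.17
position: [481.8, -119.3, 193.1]
ee_rot: [[-0.003, -1.0, -0.003], [-1.0, 0.003, 0.001], [-0.001, 0.003, -1.0]]
force: [-0.0, 1.1, 0.6]
finger_gap: 34.2
t: 25.83
position: [558.4, 188.1, 192.8]
ee_rot: [[-0.002, -1.0, -0.004], [-1.0, 0.002, -0.001], [0.001, 0.004, -1.0]]
force: [1.1, 0.2, 0.0]
finger_gap: 33.8
t: 26.17
position: [572.9, 243.8, 192.5]
ee_rot: [[0.06, -0.998, -0.004], [-0.998, -0.06, -0.001], [0.001, 0.004, -1.0]]
force: [-0.5, 0.4, -1.3]
finger_gap: 34.1
t 26.17 pos [572.9 243.8 192.5] R [[0.06, -0.998, -0.004], [-0.998, -0.06, -0.001], [0.001, 0.004, -1.0]] F [-0.5  0.4 -1.3] gap 34.1
delta tool mm [ -9.8  -4.9 131.5] rows@40: 3.3 yaw -86.53
turn rad 0.003
delta after turn [ -9.7  -4.3 131.5]
[265.05793655 194.44277831] [264.66012891 131.66440288]
```

View pics/w15.png

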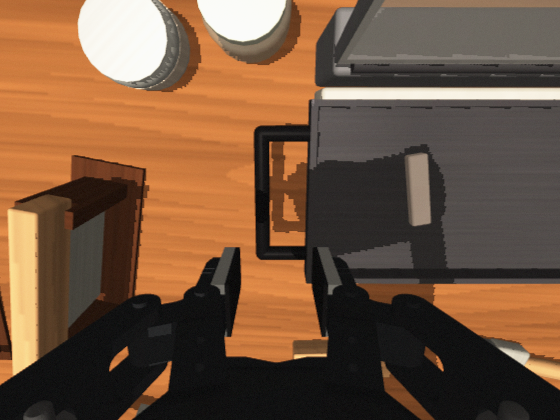

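```bash
python3 -m handwheel '[[[0.034,-0.0085,-0.004,0.01,0],[0.034,0,0,0.035,0],[0.034,0,0,0.035,0],[0.034,0,0,0.03,0],[0.034,0,0,0.015,0],[0.034,0,0,0.003,0],[0.034,0,0,0,0],[0.034,0,0,0,0]]]' 50
python3 -c "
from h import *
p=mach(0,197,61)
go(*p,-86.7)
c=cap('wrist','w16')"
```

```text
t: 26.88
position: [578.9, 251.6, 69.0]
ee_rot: [[0.057, -0.998, 0.003], [-0.998, -0.057, 0.001], [-0.001, -0.003, -1.0]]
force: [-0.2, -0.4, 0.3]
finger_gap: 34.5
t 26.88 pos [578.9 251.6  69. ] R [[0.057, -0.998, 0.003], [-0.998, -0.057, 0.001], [-0.001, -0.003, -1.0]] F [-0.2 -0.4  0.3] gap 34.5
delta tool mm [-2.2  2.1  8. ] rows@40: 0.2 yaw -86.72
turn rad -0.0
delta after turn [-2.2  2.1  8. ]
```

View pics/w16.png

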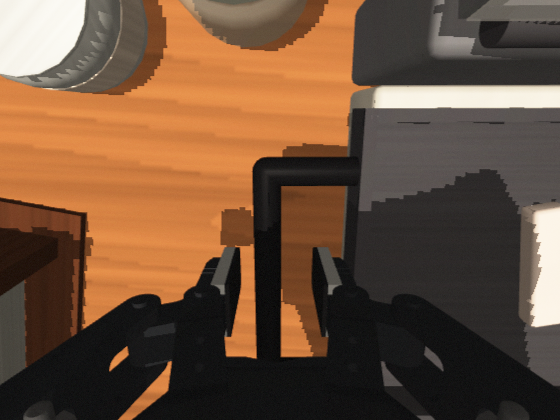

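```bash
python3 -m handwheel '[[[0.034,-0.003,0,0.008,0],[0.034,0,0,0,0],[0.0,0,0,0,0],[0.0,0,0,0,0],[0.0,0,0,0,0],[0.0,0,0,0,0]]]' 60
python3 -c "
from h import *
st()"
```

```text
t: 27.43
position: [577.6, 255.4, 59.9]
ee_rot: [[0.058, -0.998, 0.001], [-0.998, -0.058, 0.002], [-0.002, -0.001, -1.0]]
force: [-1.0, 3.1, 2.6]
finger_gap: 9.6
t 27.43 pos [577.6 255.4  59.9] R [[0.058, -0.998, 0.001], [-0.998, -0.058, 0.002], [-0.002, -0.001, -1.0]] F [-1.   3.1  2.6] gap 9.6
```

```bash
python3 -m handwheel '[[[0.0,0.0005,0,-0.010,0],[0.0,0.001,0,-0.012,0],[0.0,0.0015,0,-0.013,0],[0.0,0.003,0,-0.0175,0],[0.0,0.003,0,-0.0172,0],[0.0,0.005,0,-0.0171,0],[0.0,0.005,0,-0.0168,0],[0.0,0,0,0,0]]]'
python3 -c "
from h import *
st()"
```

```text
t: 28.1
position: [578.7, 236.6, 165.6]
ee_rot: [[0.058, -0.998, 0.001], [-0.998, -0.058, 0.003], [-0.003, -0.001, -1.0]]
force: [-3.8, 4.3, 4.7]
finger_gap: 9.9
t 28.1 pos [578.7 236.6 165.6] R [[0.058, -0.998, 0.001], [-0.998, -0.058, 0.003], [-0.003, -0.001, -1.0]] F [-3.8  4.3  4.7] gap 9.9
```

```bash
python3 -m handwheel '[[[0.0,0.005,0,-0.0134,0],[0.0,0.005,0,-0.0124,0],[0.0,0.003,0,-0.008,0],[0.0,0,0,-0.001,0],[0.0,0,0,0,0]]]'
python3 -c "
from h import *
st();cap('side','d17')"
```

```text
t: 28.52
position: [579.4, 223.9, 198.0]
ee_rot: [[0.058, -0.998, 0.001], [-0.998, -0.058, 0.004], [-0.004, -0.001, -1.0]]
force: [-0.3, 5.0, -0.6]
finger_gap: 10.1
t 28.52 pos [579.4 223.9 198. ] R [[0.058, -0.998, 0.001], [-0.998, -0.058, 0.004], [-0.004, -0.001, -1.0]] F [-0.3  5.  -0.6] gap 10.1
```

View pics/d17.png

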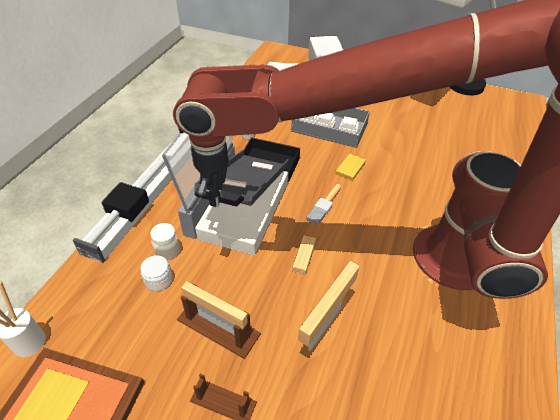

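```bash
python3 -m handwheel '[[[0.034,0,0,0,0],[0.034,0,0,0,0],[0.034,0,0,-0.03,0],[0.05,0,0,-0.03,0.1],[0.05,0,0,-0.01,0.1],[0.05,0,0,0,0]]]'
python3 -c "
from h import *
go(490.5,422.5,240,-98.3)"
```

```text
t: 29.07
position: [581.1, 222.3, 272.3]
ee_rot: [[-0.144, -0.99, 0.007], [-0.99, 0.144, 0.001], [-0.002, -0.007, -1.0]]
force: [0.5, 0.5, 0.5]
finger_gap: 49.8
t 29.07 pos [581.1 222.3 272.3] R [[-0.144, -0.99, 0.007], [-0.99, 0.144, 0.001], [-0.002, -0.007, -1.0]] F [0.5 0.5 0.5] gap 49.8
delta tool mm [-185.1  118.7   31.8] rows@40: 4.6 yaw -98.27
turn rad 0.001
delta after turn [-185.1  118.5   32.3]
```

```bash
python3 -m handwheel '[[[0.05,-0.03,0.019,0,0],[0.05,-0.031,0.02,0.005,0],[0.05,-0.031,0.02,0.005,0],[0.05,-0.031,0.02,0.005,0],[0.05,-0.031,0.02,0.005,0],[0.05,-0.031,0.02,0.005,0],[0.05,0,0,0,0],[0.05,0,0,0,0]]]'
python3 - <<'E'
from h import *
for n in ('wrist','side','scene'):
    c=cap(n,'w18' if n=='wrist' else None);X,u,v=cloud(c)
    m=(X[:,0]>380)&(X[:,0]<600)&(X[:,1]>360)&(X[:,1]<490)&(X[:,2]>110)&(X[:,2]<128)
    r=cv2.minAreaRect(X[m][:,:2].astype(np.float32));print(n,m.sum(),r,np.median(X[m][:,2]))
    if n!='wrist':
        d=X-MO;x=d[:,0]*np.cos(ML)+d[:,1]*np.sin(ML);y=-d[:,0]*np.sin(ML)+d[:,1]*np.cos(ML)
        m=(abs(x)<60)&(y>-140)&(y<110)&(X[:,2]>55)&(X[:,2]<180)
        k=np.polyfit(y[m],X[m][:,2],1);k=np.polyfit(y[m][abs(np.polyval(k,y[m])-X[m][:,2])<8],X[m][:,2][abs(np.polyval(k,y[m])-X[m][:,2])<8],1);print('tray',np.arctan(k[0]),np.polyval(k,-155))
go(490.5,422.5,240,-98.3)
E
```

```text
t: 29.73
position: [486.0, 423.0, 240.0]
ee_rot: [[-0.137, -0.991, -0.003], [-0.991, 0.137, -0.003], [0.004, 0.002, -1.0]]
force: [0.4, -1.0, -0.2]
finger_gap: 50.1
wrist 4747 ((490.2633361816406, 425.1346740722656), (20.04275894165039, 158.63087463378906), 82.00569152832031) 120.68954662898626
side 742 ((489.2172546386719, 423.74932861328125), (22.076866149902344, 160.15667724609375), 82.12678527832031) 121.06522721357524
tray -0.0014465215099008103 56.778675242524216
scene 231 ((492.4532775878906, 419.95703125), (25.22327423095703, 159.23182678222656), 81.85108184814453) 117.63944137369252
tray 0.39723666161123417 59.336960503705015
t 29.88 pos [488.1 421.3 241.9] R [[-0.142, -0.99, -0.001], [-0.99, 0.142, -0.001], [0.001, 0.0, -1.0]] F [ 0.6 -0.6 -0.5] gap 49.9
delta tool mm [-1.6 -2.2  1.9] rows@40: 0.1 yaw -98.16
turn rad 0.002
delta after turn [-1.6 -2.2  1.9]
```

View pics/w18.png

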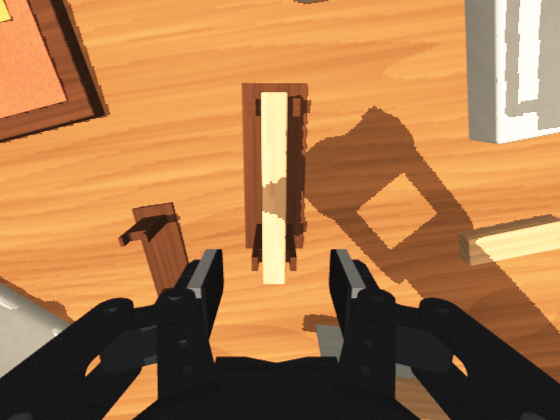

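```bash
python3 -m handwheel '[[[0.05,-0.002,-0.002,0.03,0],[0.05,0,0,0.035,0],[0.05,0,0,0.035,0],[0.05,0,0,0.03,0],[0.05,0,0,0.015,0],[0.05,0,0,0.008,0],[0.05,0,0,0,0],[0.05,0,0,0,0]]]' 
python3 -c "
from h import *
go(490.3,424,87,-98.0)
c=cap('wrist','w19')"
```

```text
t: 30.55
position: [491.2, 424.3, 91.2]
ee_rot: [[-0.142, -0.99, 0.002], [-0.99, 0.142, 0.001], [-0.001, -0.002, -1.0]]
force: [0.0, 0.4, 0.6]
finger_gap: 49.6
t 30.55 pos [491.2 424.3  91.2] R [[-0.142, -0.99, 0.002], [-0.99, 0.142, 0.001], [-0.001, -0.002, -1.0]] F [0.  0.4 0.6] gap 49.6
delta tool mm [0.4 0.8 4.2] rows@40: 0.1 yaw -98.18
turn rad -0.003
delta after turn [0.4 0.8 4.2]
```

View pics/w19.png

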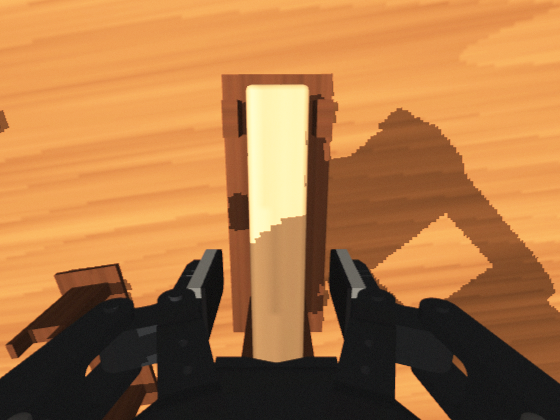

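```bash
python3 -m handwheel '[[[0.05,0,0.001,0.004,0],[0.05,0,0,0,0],[0.015,0,0,0,0],[0.01,0,0,0,0],[0.01,0,0,0,0],[0.01,0,0,0,0]]]' 120
python3 -c "
from h import *
st()"
python3 -m handwheel '[[[0.01,0,0,-0.01,0],[0.01,0,0,-0.02,0],[0.01,0,0,-0.03,0],[0.01,0,0,-0.03,0],[0.01,0,0,-0.03,0],[0.01,0,0,-0.03,0],[0.01,0,0,-0.03,0],[0.01,0,0,0,0]]]'
python3 - <<'E'
from h import *
# runner positions in the tray
c=cap('scene','s20')
X,u,v=cloud(c);d=X-MO;x=d[:,0]*np.cos(ML)+d[:,1]*np.sin(ML);y=-d[:,0]*np.sin(ML)+d[:,1]*np.cos(ML)
px=c['pixels'].reshape(-1,3)[v*560+u].astype(int)
t=.4;yy=(y+155)*np.cos(t)+(X[:,2]-60)*np.sin(t);zz=-(y+155)*np.sin(t)+(X[:,2]-60)*np.cos(t)
m=(abs(x)<68)&(yy>-20)&(yy<305)&(px.min(1)>110)&(zz<20)&(zz>-8)
im=np.zeros((360,160),np.uint8);im[(yy[m]+30).astype(int),(x[m]+80).astype(int)]=255
im=cv2.morphologyEx(im,cv2.MORPH_CLOSE,np.ones((5,5)));k,l,s,ce=cv2.connectedComponentsWithStats(im)
for i in range(1,k):
    if s[i,4]>150:
        a,b=np.nonzero(l==i);print('tray x,y',cv2.minAreaRect(np.stack([b-80,a-30],1).astype(np.float32)),s[i,4])
mm=(abs(x)<60)&(yy>0)&(yy<290)&(px.max(1)<90)&(abs(zz)<15);print('floor zz',np.median(zz[mm]))
p=mach(0,0,0);st()
E
```

```text
t: 31.1
position: [489.3, 424.7, 86.5]
ee_rot: [[-0.142, -0.99, 0.001], [-0.99, 0.142, 0.001], [-0.001, -0.001, -1.0]]
force: [-1.4, -0.3, 3.0]
finger_gap: 18.8
t 31.1 pos [489.3 424.7  86.5] R [[-0.142, -0.99, 0.001], [-0.99, 0.142, 0.001], [-0.001, -0.001, -1.0]] F [-1.4 -0.3  3. ] gap 18.8
t: 31.77
position: [491.3, 426.0, 274.6]
ee_rot: [[-0.142, -0.99, 0.011], [-0.99, 0.142, 0.007], [-0.009, -0.009, -1.0]]
force: [1.1, 0.4, -0.6]
finger_gap: 18.7
tray x,y ((-16.223081588745117, 49.28461837768555), (63.13368225097656, 17.736967086791992), 7.125016689300537) 841
tray x,y ((1.73529052734375, 223.558837890625), (62.81672286987305, 19.160314559936523), 14.03624439239502) 840
floor zz -1.1824040496056476
t 31.82 pos [490.5 425.4 271.1] R [[-0.142, -0.99, 0.007], [-0.99, 0.142, 0.005], [-0.006, -0.006, -1.0]] F [-0.7  0.5 -2.8] gap 18.5
```

View pics/s20.png

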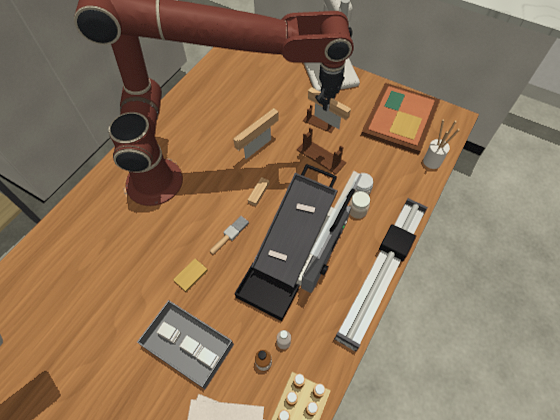

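```bash
python3 -m handwheel '[[[0.01,0,0,-0.02,-0.05],[0.01,0,0,-0.02,-0.05],[0.01,0,0,-0.01,-0.05],[0.01,0,0,0,-0.049],[0.01,0,0,0,0]]]'
python3 - <<'E'
from h import *
go(*mach(-7,82,310),-86.7)
E
```

```text
t: 32.23
position: [488.6, 424.1, 314.5]
ee_rot: [[0.058, -0.998, -0.001], [-0.998, -0.058, -0.001], [0.001, 0.001, -1.0]]
force: [-0.1, 0.0, -3.4]
finger_gap: 18.6
t 32.23 pos [488.6 424.1 314.5] R [[0.058, -0.998, -0.001], [-0.998, -0.058, -0.001], [0.001, 0.001, -1.0]] F [-0.1  0.  -3.4] gap 18.6
delta tool mm [290.2 -71.1   4.7] rows@40: 7.3 yaw -86.7
turn rad -0.0
delta after turn [290.2 -71.1   4.5]
```

```bash
python3 -m handwheel '[[[0.01,0.02,-0.005,0,0],[0.01,0.037,-0.009,0,0],[0.01,0.037,-0.009,0,0],[0.01,0.037,-0.009,0,0],[0.01,0.037,-0.009,0,0],[0.01,0.037,-0.009,0,0],[0.01,0.037,-0.009,0,0],[0.01,0.037,-0.009,0,0]]]' 
python3 -m handwheel '[[[0.01,0.01,-0.003,0.005,0],[0.01,0,0,0.02,0],[0.01,0,0,0.02,0],[0.01,0,0,0,0],[0.01,0,0,0,0]]]'
python3 - <<'E'
from h import *
go(*mach(-7,82,240),-86.7)
c=cap('wrist','w21');c=cap('side','d21');c=cap('scene')
E
```

```text
t: 32.9
position: [571.9, 147.7, 313.0]
ee_rot: [[0.055, -0.998, -0.004], [-0.998, -0.055, -0.0], [0.0, 0.004, -1.0]]
force: [-0.3, -0.3, -2.5]
finger_gap: 18.8
t: 33.32
position: [574.6, 139.9, 267.3]
ee_rot: [[0.056, -0.998, -0.006], [-0.998, -0.056, -0.001], [0.0, 0.006, -1.0]]
force: [0.0, -0.2, -2.1]
finger_gap: 19.1
t 33.32 pos [574.6 139.9 267.3] R [[0.056, -0.998, -0.006], [-0.998, -0.056, -0.001], [0.0, 0.006, -1.0]] F [ 0.  -0.2 -2.1] gap 19.1
delta tool mm [ 1.5 -1.8 27.3] rows@40: 0.7 yaw -86.78
turn rad -0.001
delta after turn [ 1.5 -1.6 27.3]
```

View pics/w21.png

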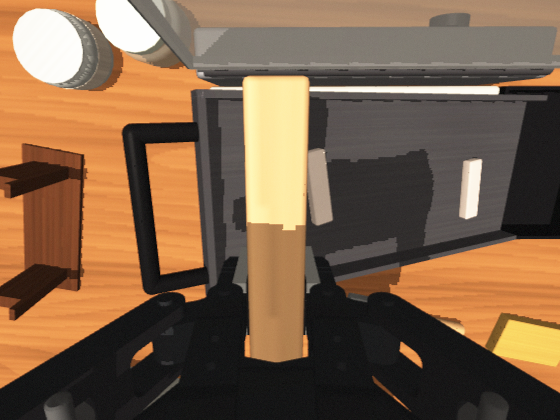

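View pics/d21.png

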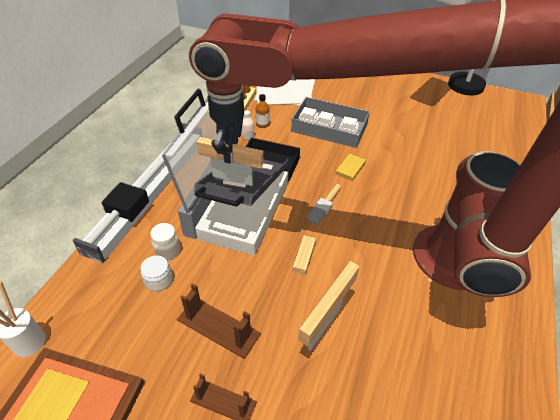

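```bash
python3 -m handwheel '[[[0.01,0.001,-0.002,0.012,0],[0.01,0,0,0.008,0],[0.01,0,0,0.002,0],[0.01,0,0,0,0],[0.01,0,0,0,0],[0.01,0,0,0,0]]]' 
python3 -c "
from h import *
go(*mach(-7,82,237),-86.7)"
```

```text
t: 33.97
position: [578.4, 139.0, 248.9]
ee_rot: [[0.057, -0.998, 0.0], [-0.998, -0.057, 0.0], [-0.0, -0.0, -1.0]]
force: [0.1, 0.5, -1.9]
finger_gap: 18.7
t 33.97 pos [578.4 139.  248.9] R [[0.057, -0.998, 0.0], [-0.998, -0.057, 0.0], [-0.0, -0.0, -1.0]] F [ 0.1  0.5 -1.9] gap 18.7
delta tool mm [ 0.4  2.2 11.9] rows@40: 0.3 yaw -86.75
turn rad -0.001
delta after turn [ 0.4  2.2 11.9]
```

```bash
python3 -m handwheel '[[[0.01,0,0.002,0.007,0],[0.01,0,0,0.0,0],[0.01,0,0,0.0,0],[0.01,0,0,0,0]]]' 
python3 -m handwheel '[[[0.01,0,0,0.002,0],[0.01,0,0,0.0,0],[0.01,0,0,0.0,0]]]' 
python3 -c "
from h import *
go(*mach(-7,82,237),-86.7);cap('wrist','w22');cap('scene','s22')"
```

```text
t: 34.3
position: [576.2, 138.8, 241.5]
ee_rot: [[0.057, -0.998, -0.0], [-0.998, -0.057, 0.0], [-0.0, 0.0, -1.0]]
force: [1.1, 0.3, -1.6]
finger_gap: 18.9
t: 34.55
position: [576.3, 138.8, 239.6]
ee_rot: [[0.057, -0.998, -0.0], [-0.998, -0.057, 0.0], [-0.0, 0.0, -1.0]]
force: [-0.1, -0.7, -1.6]
finger_gap: 18.7
t 34.55 pos [576.3 138.8 239.6] R [[0.057, -0.998, -0.0], [-0.998, -0.057, 0.0], [-0.0, 0.0, -1.0]] F [-0.1 -0.7 -1.6] gap 18.7
delta tool mm [0.3 0.  2.6] rows@40: 0.1 yaw -86.75
turn rad -0.001
delta after turn [0.3 0.  2.6]
```

View pics/w22.png

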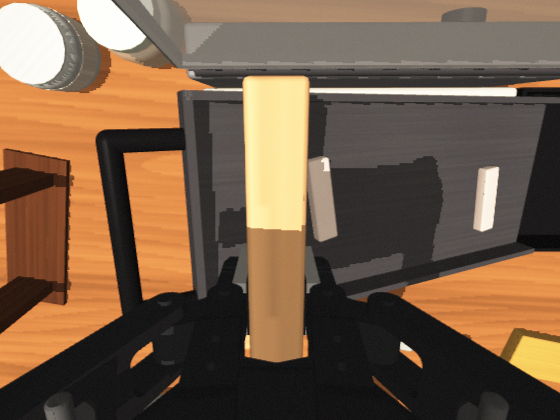

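View pics/s22.png

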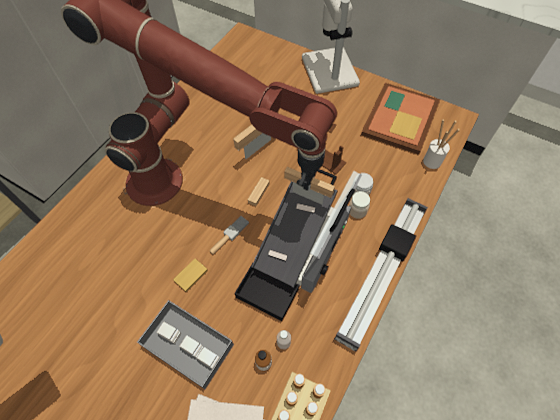

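```bash
python3 -m handwheel '[[[0.01,0,0,0.0015,0],[0.01,0,0,0,0],[0.01,0,0,0,0]]]' 
python3 -m handwheel '[[[0.01,0,0,0.0015,0],[0.01,0,0,0,0],[0.01,0,0,0,0]]]' 
python3 -m handwheel '[[[0.01,0,0,0.0015,0],[0.01,0,0,0,0],[0.01,0,0,0,0]]]'
```

```text
t: 34.9
position: [576.3, 138.8, 238.0]
ee_rot: [[0.057, -0.998, -0.0], [-0.998, -0.057, -0.0], [0.0, 0.0, -1.0]]
force: [-0.6, -0.2, -1.8]
finger_gap: 18.5
t: 35.15
position: [576.4, 138.8, 236.8]
ee_rot: [[0.057, -0.998, 0.0], [-0.998, -0.057, 0.0], [-0.0, -0.0, -1.0]]
force: [-0.2, -0.2, -0.7]
finger_gap: 18.6
t: 35.4
position: [576.6, 139.0, 236.4]
ee_rot: [[0.057, -0.998, 0.001], [-0.998, -0.057, 0.0], [-0.0, -0.001, -1.0]]
force: [-2.0, 0.3, 4.5]
finger_gap: 18.5
```

```bash
python3 -m handwheel '[[[0.01,0,0,-0.002,0],[0.01,0.004,0,0.0017,0],[0.01,0.01,0,0.0042,0],[0.01,0.012,0,0.0051,0],[0.01,0.012,0,0.0051,0],[0.01,0.012,0,0.0051,0],[0.01,0.012,0,0.0051,0]]]'
python3 - <<'E'
from h import *
s=st();p=s['position'];d=np.array(p)-MO;y=-d[0]*np.sin(ML)+d[1]*np.cos(ML);x=d[0]*np.cos(ML)+d[1]*np.sin(ML)
print('mach',x,y,'clear',p[2]-76.5-60-(y+155)*np.tan(.4));cap('wrist','w23')
E
```

```text
t: 35.98
position: [579.6, 75.1, 209.8]
ee_rot: [[0.056, -0.998, -0.001], [-0.998, -0.056, -0.0], [0.0, 0.001, -1.0]]
force: [-2.7, -2.2, -1.3]
finger_gap: 18.6
t 35.98 pos [579.6  75.1 209.8] R [[0.056, -0.998, -0.001], [-0.998, -0.056, -0.0], [0.0, 0.001, -1.0]] F [-2.7 -2.2 -1.3] gap 18.6
mach -7.322804869522848 18.59209293386179 clear -0.14166076062139155
```

View pics/w23.png

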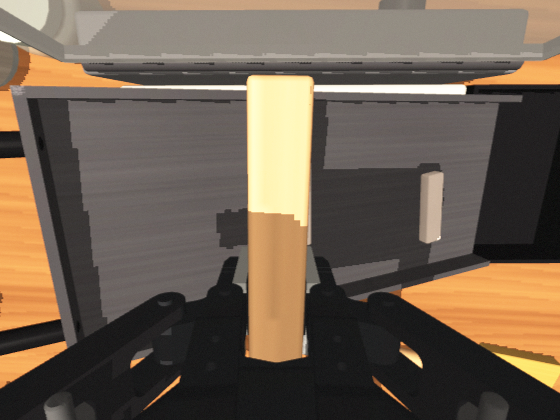

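```bash
python3 -m handwheel '[[[0.01,0.012,0,0.0043,0],[0.01,0.012,0,0.0051,0],[0.01,0.012,0,0.0051,0],[0.01,0.012,0,0.0051,0],[0.01,0.012,0,0.0051,0],[0.01,0.012,0,0.0051,0],[0.01,0.012,0,0.0051,0]]]'
cat > chk.py <<'E'
from h import *
import sys
s=st();p=s['position'];d=np.array(p)-MO;y=-d[0]*np.sin(ML)+d[1]*np.cos(ML);x=d[0]*np.cos(ML)+d[1]*np.sin(ML)
print('mach',x,y,'clear',p[2]-76.5-60-(y+155)*np.tan(.4));cap('wrist',sys.argv[1])
E
python3 chk.py w24
```

```text
t: 36.62
position: [584.6, -8.2, 175.4]
ee_rot: [[0.057, -0.998, -0.0], [-0.998, -0.057, 0.0], [-0.0, 0.0, -1.0]]
force: [-0.5, -0.0, -1.7]
finger_gap: 19.0
t 36.62 pos [584.6  -8.2 175.4] R [[0.057, -0.998, -0.0], [-0.998, -0.057, 0.0], [-0.0, 0.0, -1.0]] F [-0.5 -0.  -1.7] gap 19.0
mach -7.1592828032141345 -64.89093769740967 clear 0.7752821315962493
```

View pics/w24.png

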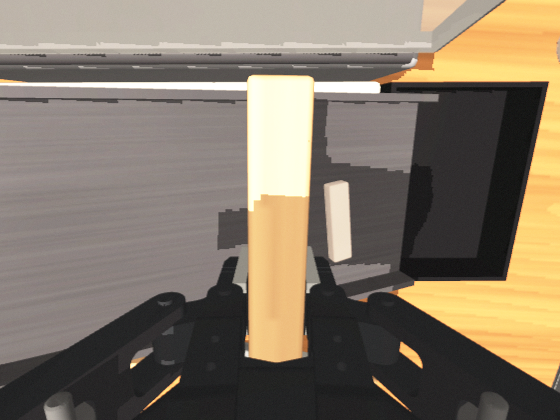

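```bash
python3 -m handwheel '[[[0.01,0.012,0,0.0051,0],[0.01,0.012,0,0.0051,0],[0.01,0.012,0,0.0051,0],[0.01,0.012,0,0.0051,0],[0.01,0.012,0,0.0051,0]]]' 
python3 chk.py w25; python3 -c "
from h import *
cap('scene','s25')"
```

```text
t: 37.08
position: [588.1, -68.1, 150.0]
ee_rot: [[0.057, -0.998, 0.0], [-0.998, -0.057, -0.0], [0.0, -0.0, -1.0]]
force: [0.1, -0.0, -1.5]
finger_gap: 18.6
t 37.08 pos [588.1 -68.1 150. ] R [[0.057, -0.998, 0.0], [-0.998, -0.057, -0.0], [0.0, -0.0, -1.0]] F [ 0.1 -0.  -1.5] gap 18.6
mach -7.125367669589597 -124.85464077693133 clear 0.7196906951204056
```

View pics/w25.png

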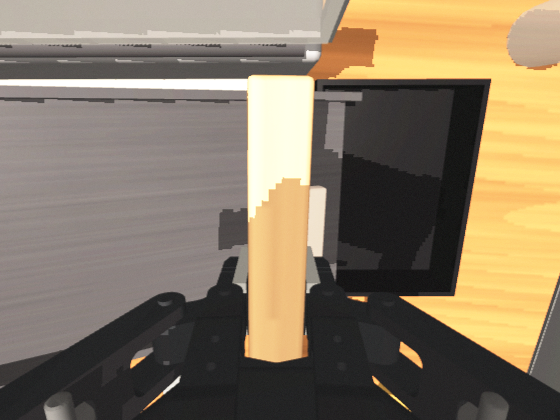

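View pics/s25.png

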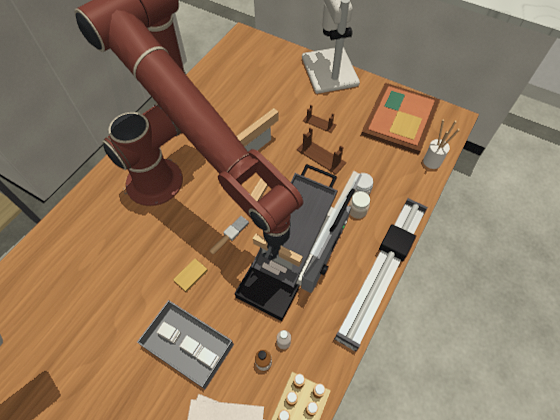

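```bash
python3 -m handwheel '[[[0.01,0.012,0,0.0051,0],[0.01,0.012,0,0.0051,0],[0.01,0.011,0,0.0047,0],[0.01,0.01,0,0.004,0],[0.01,0.01,0,0.004,0],[0.01,0.008,0,0.002,0],[0.01,0.0,0,0,0],[0.01,0,0,0,0]]]' 
python3 chk.py w26; python3 -c "
from h import *
cap('scene','s26')"
```

```text
t: 37.85
position: [591.5, -130.2, 125.4]
ee_rot: [[0.056, -0.998, -0.0], [-0.998, -0.056, 0.0], [-0.0, 0.0, -1.0]]
force: [0.2, -0.5, -1.7]
finger_gap: 19.0
t 37.85 pos [ 591.5 -130.2  125.4] R [[0.056, -0.998, -0.0], [-0.998, -0.056, 0.0], [-0.0, 0.0, -1.0]] F [ 0.2 -0.5 -1.7] gap 19.0
mach -7.251677909659064 -187.0500853002004 clear 2.4192359637327012
```

View pics/w26.png

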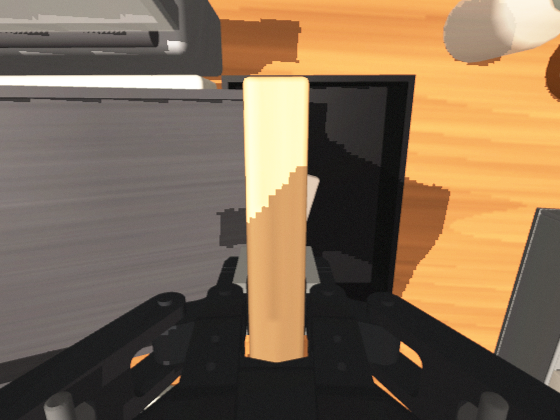

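View pics/s26.png

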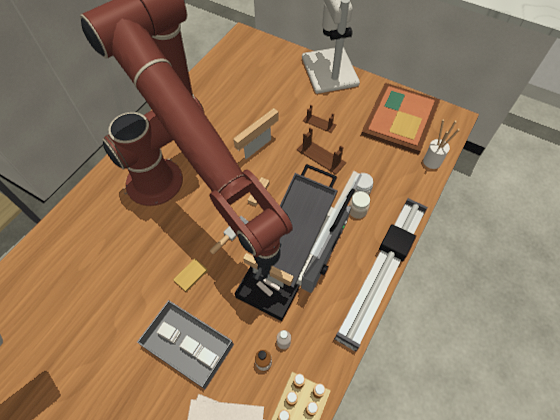

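```bash
python3 -m handwheel '[[[0.01,0,0,-0.015,0],[0.01,0,0,-0.03,0],[0.01,0,0,-0.04,0],[0.01,-0.01,0,-0.035,0],[0.01,-0.025,0,-0.03,0],[0.01,-0.025,0,-0.03,0],[0.01,0,0,0,0],[0.01,0,0,0,0]]]' 
python3 chk.py w27
python3 - <<'E'
from h import *
c=cap('scene');im=c['pixels'][180:320,210:350,::-1];cv2.imwrite('pics/z27.png',cv2.resize(im,None,fx=5,fy=5,interpolation=cv2.INTER_CUBIC)[:600])
X,u,v=cloud(c);d=X-MO;x=d[:,0]*np.cos(ML)+d[:,1]*np.sin(ML);y=-d[:,0]*np.sin(ML)+d[:,1]*np.cos(ML)
px=c['pixels'].reshape(-1,3)[v*560+u].astype(int)
m=(abs(x)<90)&(y<-140)&(y>-290)&(px.min(1)>120)&(X[:,2]<100)
print(m.sum());print(np.percentile(x[m],[2,50,98]),np.percentile(y[m],[2,50,98]),np.percentile(X[m,2],[2,50,98]))
E
```

```text
t: 38.62
position: [589.3, -68.6, 309.1]
ee_rot: [[0.06, -0.998, 0.006], [-0.998, -0.06, -0.002], [0.002, -0.006, -1.0]]
force: [0.0, -0.1, -1.9]
finger_gap: 18.7
t 38.62 pos [589.3 -68.6 309.1] R [[0.06, -0.998, 0.006], [-0.998, -0.06, -0.002], [0.002, -0.006, -1.0]] F [ 0.  -0.1 -1.9] gap 18.7
mach -5.960521266295464 -125.46688940543086 clear 160.1590392426513
121
[-38.57589866  -6.92593247  80.40930326] [-218.70222782 -200.89209311 -141.76209918] [ 8.76314559 15.25399967 49.69769309]
```

View pics/z27.png

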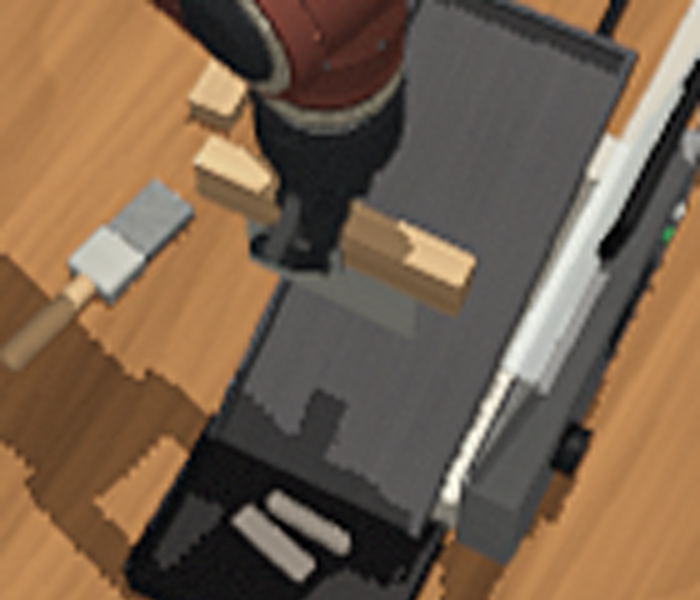

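View pics/w27.png

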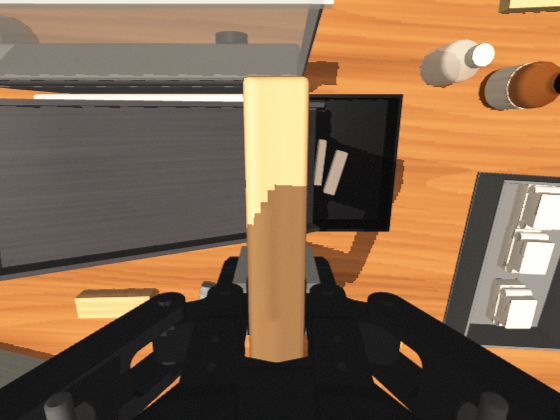

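```bash
python3 -c "
from h import *
go(489.3,424.7,310,-98.16)"
```

```text
t 38.72 pos [587.7 -69.6 304.3] R [[0.057, -0.998, -0.002], [-0.998, -0.057, 0.0], [-0.0, 0.002, -1.0]] F [-0.6  0.3 -2.1] gap 18.7
delta tool mm [-499.1   69.8   -5.5] rows@40: 12.5 yaw -86.71
turn rad 0.2
delta after turn [-475.3  167.6   -5.7]
```

```bash
python3 -m handwheel '[[[0.01,-0.02,0.002,-0.01,0],[0.01,-0.037,0.0052,-0.005,0],[0.01,-0.037,0.0052,0,0],[0.01,-0.037,0.0052,0,0],[0.01,-0.037,0.0052,0,0],[0.01,-0.037,0.0052,0,0],[0.01,-0.037,0.0052,0,0],[0.01,-0.037,0.0052,0,0]]]' 
python3 -m handwheel '[[[0.01,-0.037,0.0052,0,0],[0.01,-0.037,0.0052,0,0],[0.01,-0.037,0.0052,0,0],[0.01,-0.037,0.0052,0,0],[0.01,-0.037,0.0052,0,0.05],[0.01,-0.03,0.005,0,0.05],[0.01,-0.02,0.004,0,0.05],[0.01,0,0,0,0.05]]]' 
python3 -m handwheel '[[[0.01,0,0,0.03,0],[0.01,0,0,0.03,0],[0.01,0,0,0.01,0],[0.01,0,0,0,0],[0.01,0,0,0,0]]]'
python3 - <<'E'
from h import *
go(489.3,424.7,200,-98.16)
for n in ('wrist','side'):
    c=cap(n,n+'28');X,u,v=cloud(c);z0=read_state()['position'][2]+13.5
    m=(X[:,0]>380)&(X[:,0]<600)&(X[:,1]>360)&(X[:,1]<490)&(X[:,2]>z0+12)&(X[:,2]<z0+30)
    r=cv2.minAreaRect(X[m][:,:2].astype(np.float32));print(n,m.sum(),r,np.median(X[m][:,2])-z0)
E
```

```text
t: 39.38
position: [532.8, 207.2, 317.5]
ee_rot: [[0.055, -0.998, -0.004], [-0.998, -0.055, -0.001], [0.001, 0.004, -1.0]]
force: [1.6, 0.0, -2.3]
finger_gap: 18.6
t: 40.05
position: [487.6, 442.4, 316.4]
ee_rot: [[-0.142, -0.99, -0.005], [-0.99, 0.142, -0.002], [0.003, 0.005, -1.0]]
force: [-0.1, 0.2, -1.8]
finger_gap: 18.6
t: 40.47
position: [489.0, 439.0, 248.7]
ee_rot: [[-0.144, -0.99, -0.003], [-0.99, 0.144, -0.002], [0.003, 0.003, -1.0]]
force: [-0.2, 0.3, -1.4]
finger_gap: 18.6
t 40.47 pos [489.  439.  248.7] R [[-0.144, -0.99, -0.003], [-0.99, 0.144, -0.002], [0.003, 0.003, -1.0]] F [-0.2  0.3 -1.4] gap 18.6
delta tool mm [13.9 -2.5 48.7] rows@40: 1.2 yaw -98.25
turn rad -0.002
delta after turn [14.1 -2.3 48.7]
wrist 21194 ((520.4525756835938, 435.70611572265625), (86.64641571044922, 98.7984619140625), 81.91197967529297) 19.024060210612447
side 736 ((488.326904296875, 442.4093017578125), (154.65252685546875, 77.20733642578125), 12.398365020751953) 22.41234119566184
```

View pics/wrist28.png

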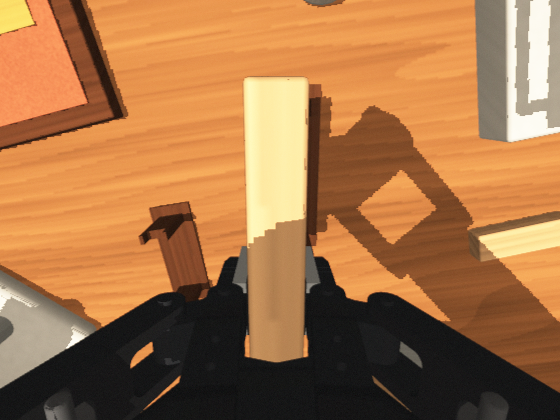

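View pics/side28.png

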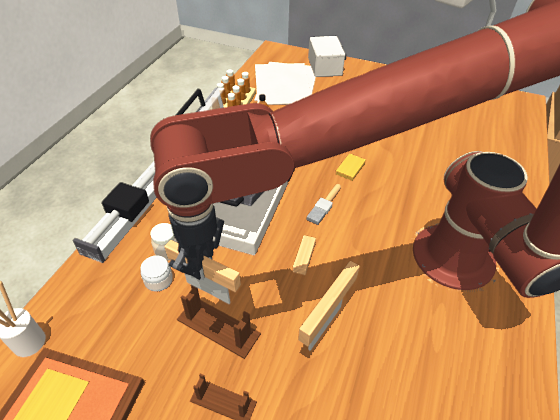

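```bash
python3 -m handwheel '[[[0.01,0.014,-0.0023,0.02,0],[0.01,0,0,0.035,0],[0.01,0,0,0.035,0],[0.01,0,0,0.03,0],[0.01,0,0,0.005,0],[0.01,0,0,0,0],[0.01,0,0,0,0],[0.01,0,0,0,0]]]' 
python3 -c "
from h import *
go(489.3,424.7,86.5,-98.16);cap('side','d29')"
```

```text
t: 41.23
position: [491.5, 427.1, 129.8]
ee_rot: [[-0.143, -0.99, 0.005], [-0.99, 0.143, 0.004], [-0.004, -0.005, -1.0]]
force: [0.3, 0.7, -2.6]
finger_gap: 18.6
t 41.23 pos [491.5 427.1 129.8] R [[-0.143, -0.99, 0.005], [-0.99, 0.143, 0.004], [-0.004, -0.005, -1.0]] F [ 0.3  0.7 -2.6] gap 18.6
delta tool mm [ 2.9  2.1 43.3] rows@40: 1.1 yaw -98.2
turn rad -0.001
delta after turn [ 2.7  1.9 43.3]
```

View pics/d29.png

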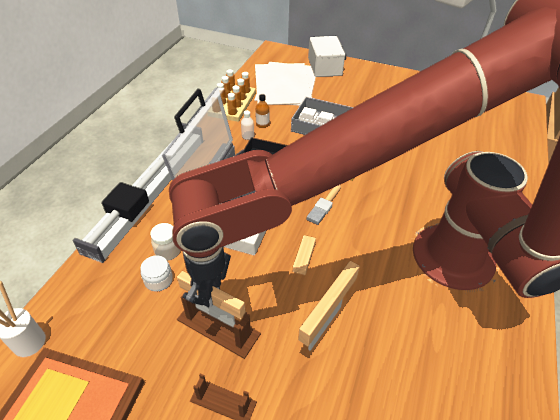

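```bash
python3 -m handwheel '[[[0.01,0.0015,0.001,0.01,0],[0.01,0,0,0.004,0],[0.01,0,0,0,0],[0.01,0,0,0,0]]]' 
python3 -c "
from h import *
go(489.3,424.7,86.5,-98.16)"
```

```text
t: 41.62
position: [487.8, 424.1, 110.8]
ee_rot: [[-0.143, -0.99, -0.001], [-0.99, 0.143, -0.001], [0.001, 0.001, -1.0]]
force: [0.1, 0.4, -2.5]
finger_gap: 18.7
t 41.62 pos [487.8 424.1 110.8] R [[-0.143, -0.99, -0.001], [-0.99, 0.143, -0.001], [0.001, 0.001, -1.0]] F [ 0.1  0.4 -2.5] gap 18.7
delta tool mm [-0.9 -1.4 24.3] rows@40: 0.6 yaw -98.2
turn rad -0.001
delta after turn [-0.9 -1.4 24.3]
```

```bash
python3 -m handwheel '[[[0.01,-0.0005,-0.001,0.01,0],[0.01,0,0,0.006,0],[0.01,0,0,0.004,0],[0.01,0,0,0,0],[0.01,0,0,0,0]]]' 
python3 -c "
from h import *
go(489.3,424.7,86.5,-98.16)"
```

```text
t: 42.03
position: [488.9, 424.4, 90.7]
ee_rot: [[-0.143, -0.99, -0.001], [-0.99, 0.143, -0.001], [0.001, 0.001, -1.0]]
force: [-0.6, 0.2, -2.0]
finger_gap: 18.5
t 42.03 pos [488.9 424.4  90.7] R [[-0.143, -0.99, -0.001], [-0.99, 0.143, -0.001], [0.001, 0.001, -1.0]] F [-0.6  0.2 -2. ] gap 18.5
delta tool mm [-0.3 -0.3  4.2] rows@40: 0.1 yaw -98.21
turn rad -0.001
delta after turn [-0.3 -0.3  4.2]
```

```bash
python3 -m handwheel '[[[0.01,0,0,0.003,0],[0.01,0,0,0.001,0],[0.01,0,0,0,0],[0.01,0,0,0,0]]]' 
python3 -m handwheel '[[[0.04,0,0,0,0],[0.04,0,0,0,0],[0.05,0,0,0,0],[0.05,0,0,-0.03,0],[0.05,0,0,-0.04,0],[0.05,0,0,-0.04,0],[0.05,0,0,-0.04,0],[0.05,0,0,-0.02,-0.1]]]'
python3 - <<'E'
from h import *
for n in ('wrist','side'):
    c=cap(n,n+'30');X,u,v=cloud(c)
    m=(X[:,0]>380)&(X[:,0]<600)&(X[:,1]>360)&(X[:,1]<490)&(X[:,2]>110)&(X[:,2]<128)
    r=cv2.minAreaRect(X[m][:,:2].astype(np.float32));print(n,m.sum(),r,np.median(X[m][:,2]))
    # tray tilt/bar
    d=X-MO;x=d[:,0]*np.cos(ML)+d[:,1]*np.sin(ML);y=-d[:,0]*np.sin(ML)+d[:,1]*np.cos(ML)
    m=(abs(x)<40)&(y>150)&(y<185)&(X[:,2]>185)&(X[:,2]<225);
    if m.sum():print('bar',m.sum(),np.median(y[m]),np.median(X[m][:,2]))
# target bar pos at .4
go(*mach(0,-155+352*np.cos(.4)-10*np.sin(.4),270),-86.7)
E
```

```text
t: 42.37
position: [489.5, 424.8, 87.8]
ee_rot: [[-0.143, -0.99, 0.0], [-0.99, 0.143, 0.0], [-0.0, -0.0, -1.0]]
force: [-0.7, -0.1, -1.9]
finger_gap: 18.8
t: 43.03
position: [491.0, 425.9, 265.0]
ee_rot: [[-0.041, -0.999, 0.008], [-0.999, 0.042, 0.005], [-0.006, -0.008, -1.0]]
force: [0.5, 0.9, 0.5]
finger_gap: 50.1
wrist 3933 ((489.0611267089844, 425.6182861328125), (20.039783477783203, 159.87550354003906), 82.07605743408203) 120.70226276680856
side 745 ((487.9063720703125, 423.7804260253906), (21.692092895507812, 160.06185913085938), 82.19966125488281) 120.96384116447703
bar 65 169.84250095948522 212.49923527365436
t 43.13 pos [491.7 426.4 265.4] R [[-0.042, -0.999, 0.01], [-0.999, 0.042, 0.007], [-0.007, -0.01, -1.0]] F [1.  0.2 0.7] gap 50.0
delta tool mm [200.5 -95.3  -5.1] rows@40: 5.0 yaw -92.4
turn rad -0.099
delta after turn [209.  -74.9  -4.6]
```

View pics/wrist30.png

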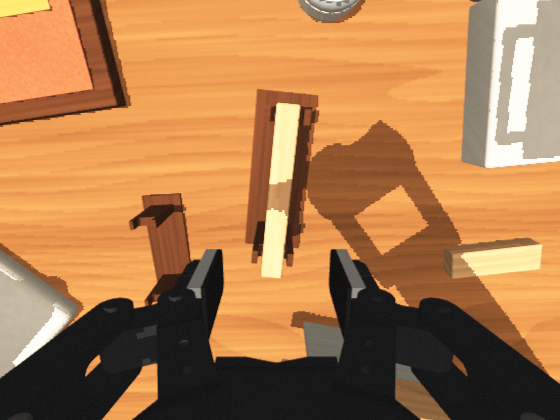

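View pics/side30.png

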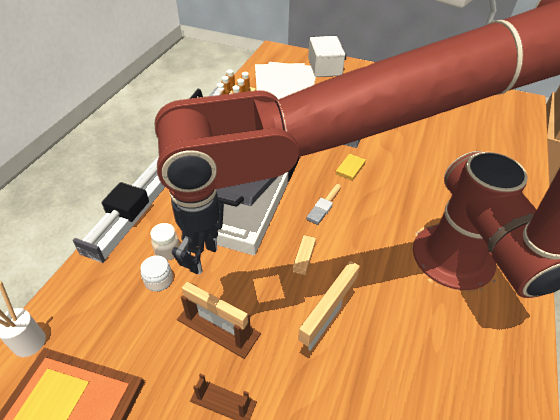

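```bash
python3 -m handwheel '[[[0.034,0,0,-0.005,-0.05],[0.034,0.0,0,0,-0.049],[0.034,0.035,-0.0125,0,0],[0.034,0.035,-0.0125,0,0],[0.034,0.035,-0.0125,0,0],[0.034,0.035,-0.0125,0,0],[0.034,0.035,-0.0125,0,0],[0.034,0.025,-0.01,0,0]]]' 60
python3 -m handwheel '[[[0.034,0,0,0,0],[0.034,0,0,0,0]]]' 
python3 -c "
from h import *
go(579.0,223.5,196,-86.7)
c=cap('wrist','w31');print(proj(c,mach(0,165.3,206)))"
```

```text
t: 43.8
position: [573.1, 226.2, 261.0]
ee_rot: [[0.053, -0.999, -0.002], [-0.999, -0.053, -0.001], [0.001, 0.002, -1.0]]
force: [0.8, 0.9, 0.0]
finger_gap: 33.7
t: 43.97
position: [572.9, 227.8, 261.2]
ee_rot: [[0.052, -0.999, -0.002], [-0.999, -0.052, -0.0], [-0.0, 0.002, -1.0]]
force: [-0.0, 0.8, 0.1]
finger_gap: 33.8
t 43.97 pos [572.9 227.8 261.2] R [[0.052, -0.999, -0.002], [-0.999, -0.052, -0.0], [-0.0, 0.002, -1.0]] F [-0.   0.8  0.1] gap 33.8
delta tool mm [ 4.6 -6.  65.2] rows@40: 1.6 yaw -87.0
turn rad -0.005
delta after turn [ 4.6 -5.9 65.2]
[287.21488811 220.91644683]
```

View pics/w31.png

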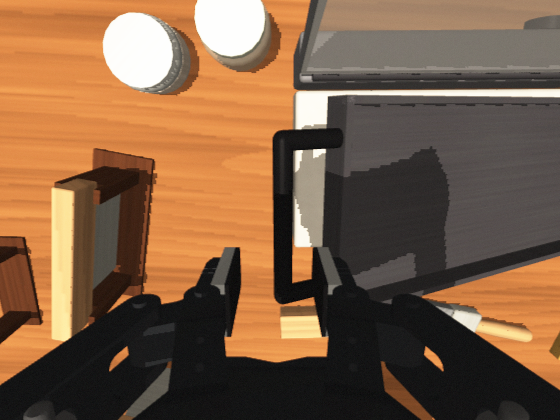

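Bar at u≈284, tray still tilted; descend and grip it.

```bash
python3 -m handwheel '[[[0.034,0.0035,-0.005,0.02,0],[0.034,0,0,0.025,0],[0.034,0,0,0.017,0],[0.034,0,0,0,0],[0.034,0,0,0,0],[0.034,0,0,0,0]]]' 60
python3 -c "
from h import *
go(579.0,223.5,197,-86.7)
c=cap('wrist','w32')"
```

```text
t: 44.52
position: [578.2, 226.9, 201.7]
ee_rot: [[0.057, -0.998, 0.001], [-0.998, -0.057, 0.001], [-0.0, -0.001, -1.0]]
force: [0.1, 0.6, 0.6]
finger_gap: 34.1
t 44.52 pos [578.2 226.9 201.7] R [[0.057, -0.998, 0.001], [-0.998, -0.057, 0.001], [-0.0, -0.001, -1.0]] F [0.1 0.6 0.6] gap 34.1
delta tool mm [ 3.5 -0.6  4.7] rows@40: 0.1 yaw -86.73
turn rad -0.001
delta after turn [ 3.5 -0.6  4.7]
```

View pics/w32.png

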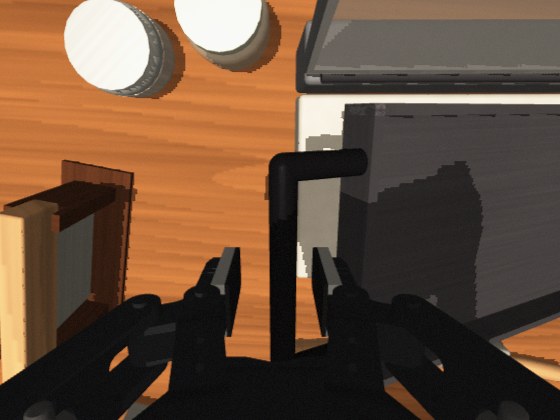

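```bash
python3 -m handwheel '[[[0.034,0.002,0,0.003,0],[0.034,0,0,0,0],[0.0,0,0,0,0],[0.0,0,0,0,0],[0.0,0,0,0,0],[0.0,0,0,0,0]]]' 60
python3 -m handwheel '[[[0.0,-0.004,0,0.01,0],[0.0,-0.005,0,0.013,0],[0.0,-0.0055,0,0.016,0],[0.0,-0.005,0,0.0168,0],[0.0,-0.005,0,0.0171,0],[0.0,-0.003,0,0.0172,0],[0.0,-0.003,0,0.0175,0],[0.0,-0.0015,0,0.013,0]]]'
python3 -m handwheel '[[[0.0,-0.0015,0,0.011,0],[0.0,-0.0005,0,0.004,0],[0.0,0,0,0.0,0],[0.0,0,0,0,0]]]'
python3 -c "
from h import *
st();cap('side','d33')"
```

```text
t: 45.07
position: [578.4, 224.0, 198.2]
ee_rot: [[0.056, -0.998, 0.001], [-0.998, -0.056, 0.001], [-0.001, -0.001, -1.0]]
force: [-1.6, 0.2, 2.6]
finger_gap: 9.7
t: 45.73
position: [576.6, 254.6, 76.5]
ee_rot: [[0.056, -0.998, 0.0], [-0.998, -0.056, -0.004], [0.004, -0.0, -1.0]]
force: [-1.7, -5.8, 5.9]
finger_gap: 9.8
t: 46.07
position: [576.6, 255.4, 61.3]
ee_rot: [[0.056, -0.998, -0.0], [-0.998, -0.056, -0.005], [0.005, 0.0, -1.0]]
force: [0.2, -8.2, 0.1]
finger_gap: 9.5
t 46.07 pos [576.6 255.4  61.3] R [[0.056, -0.998, -0.0], [-0.998, -0.056, -0.005], [0.005, 0.0, -1.0]] F [ 0.2 -8.2  0.1] gap 9.5
```

View pics/d33.png

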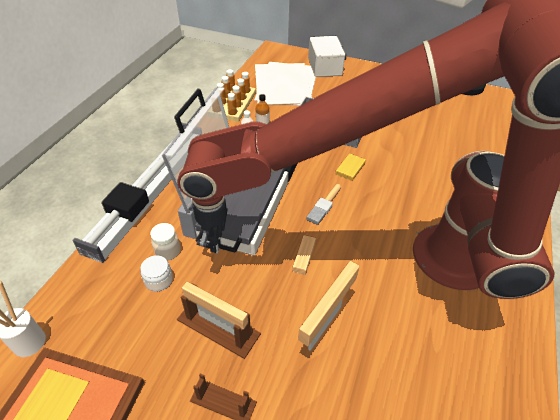

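```bash
python3 -m handwheel '[[[0.0,0.001,0,0.003,0],[0.0,0,0,0.0,0],[0.034,0,0,0,0],[0.034,0,0,0,0],[0.034,0,0,-0.02,0],[0.034,0,0,-0.04,0],[0.034,0,0,-0.04,0],[0.034,-0.02,0.02,-0.04,0]]]'
python3 -m handwheel '[[[0.05,-0.03,0.02,-0.03,0],[0.05,-0.03,0.02,-0.03,0],[0.05,-0.03,0.02,0,0],[0.05,0,0.04,0,0],[0.05,0,0.04,0,0],[0.05,0,0.0,0,0],[0.05,0,0.0,0,0]]]'
python3 - <<'E'
from h import *
st()
for n in ('scene','side','wrist'):
    c=cap(n,n+'34');X,u,v=cloud(c)
    d=X-MO;x=d[:,0]*np.cos(ML)+d[:,1]*np.sin(ML);y=-d[:,0]*np.sin(ML)+d[:,1]*np.cos(ML)
    m=(abs(x)<55)&(y>-140)&(y<130)&(X[:,2]>40)&(X[:,2]<90)
    if m.sum()>50:k=np.polyfit(y[m],X[m][:,2],1);print(n,'tray',k[0],np.polyval(k,-155))
    m=(x>100)&(x<300)&(abs(y)<100)&(X[:,2]>130)
    if m.sum()>50:k=np.polyfit(X[m][:,2],x[m],1);print(n,'hood from vertical',np.degrees(np.arctan(k[0])),'angle rad',np.pi/2+np.arctan(k[0]))
E
```

```text
t: 46.78
position: [560.4, 271.2, 194.9]
ee_rot: [[0.052, -0.999, 0.002], [-0.999, -0.052, -0.0], [0.001, -0.002, -1.0]]
force: [0.2, 0.4, 0.6]
finger_gap: 34.0
t: 47.37
position: [416.5, 348.7, 245.2]
ee_rot: [[0.058, -0.998, -0.001], [-0.998, -0.058, -0.0], [0.0, 0.001, -1.0]]
force: [-0.0, 0.1, 0.3]
finger_gap: 50.2
t 47.37 pos [416.5 348.7 245.2] R [[0.058, -0.998, -0.001], [-0.998, -0.058, -0.0], [0.0, 0.001, -1.0]] F [-0.   0.1  0.3] gap 50.2
scene tray -0.00025959601621004244 58.69776229660414
scene hood from vertical 21.76082910606016 angle rad 1.9505944426594608
side tray -0.004804901669949802 63.413086089384635
side hood from vertical 8.57400503667746 angle rad 1.7204409447674953
wrist tray 0.0009068649769184984 60.43795405121605
```

View pics/scene34.png

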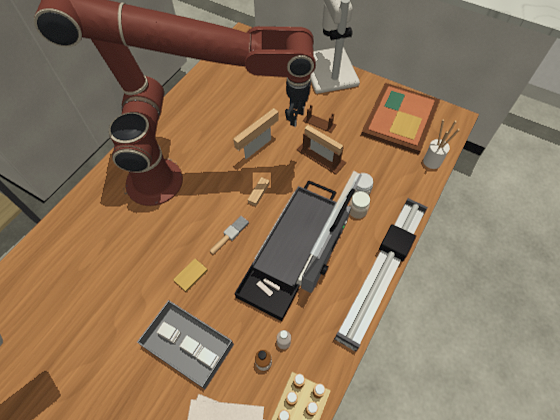

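View pics/side34.png

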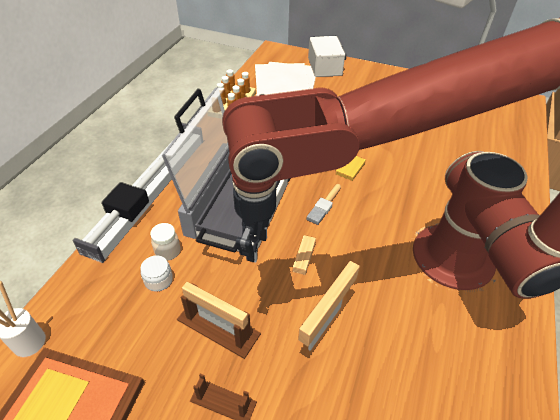

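```bash
python3 -c "
from h import *
st();print(manip.finish_job())"
```

```text
t 47.52 pos [419.4 348.6 246.5] R [[0.055, -0.998, 0.001], [-0.998, -0.055, 0.0], [-0.0, -0.001, -1.0]] F [ 0.7 -1.1 -0.5] gap 49.8
the job is handed in; nothing more can be done
None
```

I did every step in order and handed the job in at about 47.5 s of the 192 s; no verdict was reported. I swung the hood over, moved three castings to the tote, tilted the tray, swept both leftovers into the cup in one pass, hung the scraper back and pushed the tray level.

Last checks from the pictures and depth:
- **Castings:** all three stand upright in the tote.
- **Leftovers:** both lie inside the catch cup, about 9–15 mm above the table. I saw only two at the start.
- **Scraper:** it hangs edge down in the smaller scraper's stand, within about 1–2 mm of where it started, grip top at about 121 mm.
- **Tray:** level, with a measured slope under 0.005 rad in all three views. While tilted it measured 0.397 rad.
- **Hood:** open. The side camera gave 1.72 rad. The scene camera gave 1.95 rad, which is past the 1.75 rad stop, so I put that reading down to a poor fit. It was never seen to fall back.
- **Bystanders and arm:** the bystanders look unmoved in the pictures, though I did not measure their positions. The arm stands clear of everything.

One check failed along the way: while the tray was tilted, the side camera's tilt fit read about 0 rad. I took that to be because it could not see the tray floor, and used the scene camera's reading instead.

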